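# Make up the medicine tray and the nail-care tray

## Task

Make up the two trays from the things standing about on the bathroom shelf. Medicine tray (the one with the round well): the frosted glass in the round well and the long seven-day pill box in the long bay beside it; nail-care tray (three rectangular bays): the nail file in the long bay, the nail brush bristles down in the larger of the two short bays and the lidded cream jar in the smaller one. Set each thing down gently, upright or flat as it stood and fully down on the floor of its bay, let go of it, and leave the short three-day pill box, the toothbrush stand and the soap dish where they are.

Things in the scene. Friction and masses are not known exactly. Their poses are not given: they have to be found in the camera images.
- medicine_tray: Cream plastic organiser tray, fixed on the shelf. Floor 3 mm, walls and dividers 4 mm thick, tops 12 mm above the shelf (bays 9 mm deep); flat grip tabs at both ends. Origin: centre of underside; x along its length, y across. 184 x 162 mm. Half at +y: solid deck with a round well, 78 mm diameter, centre (0, +32) mm. Half at -y: long bay 176 x 60 mm, centre (0, -47) mm.
- nail_tray: Cream plastic organiser tray, fixed on the shelf. Floor 3 mm, walls and dividers 4 mm thick, tops 12 mm above the shelf (bays 9 mm deep); flat grip tabs at both ends. Origin: centre of underside; x along its length, y across. 184 x 142 mm. At -y: long bay 176 x 66 mm, centre (0, -34) mm. At +y, both 64 mm wide: larger short bay 104 mm long, centre (-36, +35) mm; smaller, 68 mm long, centre (+54, +35) mm.
- glass_mid (a point): Frosted glass tumbler, empty, mouth up, pale grey-white, about 0.18 kg: 80 mm tall, 62 mm in diameter at the rim, narrowing to 54 mm at the foot, wall 4 mm. Point: on its axis, half-way up (40 mm above its underside); z up along its axis. Breakable.
- long_pillbox_mid (a point): Long seven-day pill box of purple plastic with a row of seven closed hinged lids, 147 x 32 mm and 26 mm tall, about 0.09 kg. Point: its centre, 13 mm above its underside; x along its 147 mm length, z up. Either way round will do in the bay.
- nail_file_mid (a point): Nail file lying flat, 150 mm long, 0.03 kg: dark plastic handle 85 x 15 mm, 9 mm thick (-x end); stainless blade 65 x 12 mm, 4 mm thick (+x end); undersides level. Point: middle of its length (balance point, on the handle 10 mm behind the blade), 4.5 mm above the underside; x along its length. Either way round will do in the bay.
- nail_brush_mid (a point): Nail brush standing on its bristles, about 0.06 kg: light wooden back 80 x 36 mm and 18 mm thick with rounded edges, on top of a stiff white bristle block 72 x 30 mm and 16 mm tall; 34 mm tall in all. Point: its centre, 17 mm above its underside; x along its 80 mm length, z up.
- cream_jar_mid (a point): Small round jar of hand cream, white ceramic with a closed metal screw lid, 46 mm in diameter over the lid (45 below it) and 42 mm tall, about 0.11 kg. Point: on its axis, 21 mm above its underside; z up.
- short_pillbox_mid (a point): Short three-day pill box of the same purple plastic with three lids, 63 x 32 mm and 26 mm tall; it belongs on neither tray and stays where it is, among the things to be picked. Point: its centre, 13 mm above its underside; x along its 63 mm length.
- brush_stand: Beige ceramic toothbrush stand, 76 mm in diameter and 94 mm tall, with three white toothbrushes standing in it up to 190 mm above the shelf, beyond the work. Stays where it is. Origin: centre of its underside.
- soap_dish: Round beige ceramic soap dish, 92 mm in diameter, rim 16 mm tall, with a bar of cream-white soap in it up to 32 mm above the shelf, just beyond the work. Stays where it is. Origin: centre of its underside.

How it is judged (in metres and radians):
At the end, for the whole second after the job is handed in: All five things are released, still, upright (under 7 degrees) and on their bay floors (height within 4 mm), centred along and across the tray to: glass 14 mm, long pill box 16 mm, nail brush 18 mm, cream jar 13 and 12 mm, nail file 15 and 28 mm; bystanders undisturbed (x of glass_mid in the frame of medicine_tray between -0.014 and 0.014 m and y of glass_mid in the frame of medicine_tray between 0.018 and 0.046 m and z of glass_mid in the frame of medicine_tray between 0.039 and 0.047 m and angle between each of glass_mid, long_pillbox_mid, nail_file_mid, nail_brush_mid, cream_jar_mid's own z axis and vertical below 0.12 rad and contact force between the fingers and glass below 0.05 N and linear speed of each of glass, long_pillbox, nail_file, nail_brush, cream_jar below 0.02 m/s and angular speed of each of glass, long_pillbox, nail_file, nail_brush, cream_jar below 0.2 rad/s and x of long_pillbox_mid in the frame of medicine_tray between -0.016 and 0.016 m and y of long_pillbox_mid in the frame of medicine_tray between -0.063 and -0.031 m and z of long_pillbox_mid in the frame of medicine_tray between 0.012 and 0.02 m and contact force between the fingers and long_pillbox below 0.05 N and x of nail_file_mid in the frame of nail_tray between -0.015 and 0.015 m and y of nail_file_mid in the frame of nail_tray between -0.062 and -0.006 m and z of nail_file_mid in the frame of nail_tray between 0.0035 and 0.0115 m and contact force between the fingers and nail_file below 0.05 N and x of nail_brush_mid in the frame of nail_tray between -0.054 and -0.018 m and y of nail_brush_mid in the frame of nail_tray between 0.017 and 0.053 m and z of nail_brush_mid in the frame of nail_tray between 0.016 and 0.024 m and contact force between the fingers and nail_brush below 0.05 N and x of cream_jar_mid in the frame of nail_tray between 0.041 and 0.067 m and y of cream_jar_mid in the frame of nail_tray between 0.023 and 0.047 m and z of cream_jar_mid in the frame of nail_tray between 0.02 and 0.028 m and contact force between the fingers and cream_jar below 0.05 N); the robot touches nothing.
It fails at once if the short three-compartment pill box is disturbed (shifted more than 20 mm) (distance of short_pillbox_mid from where it was at the start of the episode above 0.02 m or angle between short_pillbox_mid's own z axis and vertical above 0.3 rad).
It fails at once if the toothbrush stand is disturbed (shifted more than 20 mm or tipped) (distance of brush_stand from where it was at the start of the episode above 0.02 m or angle between brush_stand's own z axis and vertical above 0.3 rad).
It fails at once if the soap dish is disturbed (shifted more than 20 mm or tipped) (distance of soap_dish from where it was at the start of the episode above 0.02 m or angle between soap_dish's own z axis and vertical above 0.3 rad).
It fails at once if one of the five things is dropped or thrown: it moves free of the fingers faster than 0.6 m/s (a fall of about 2 cm) ((contact force between the fingers and glass below 0.01 N and linear speed of glass above 0.6 m/s) or (contact force between the fingers and long_pillbox below 0.01 N and linear speed of long_pillbox above 0.6 m/s) or (contact force between the fingers and nail_file below 0.01 N and linear speed of nail_file above 0.6 m/s) or (contact force between the fingers and nail_brush below 0.01 N and linear speed of nail_brush above 0.6 m/s) or (contact force between the fingers and cream_jar below 0.01 N and linear speed of cream_jar above 0.6 m/s)).
It fails at once if the glass or the cream jar is tipped over (leans more than 45 degrees) (angle between any of glass_mid, cream_jar_mid's own z axis and vertical above 0.785 rad).
It also fails if it takes over 131 s, if anything falls off the work surface, if the arm or the gripper's body presses on something with over 40 N, if the wrist force passes 120 N, or if a joint passes its speed limit or range.

## Robot

A 7-joint arm with a two-finger parallel gripper is mounted at the origin on the work surface. World frame = base frame: x ahead of the robot, y to its left, z up, the work surface at z = 0. Lengths are in mm, angles in rad, forces in N, time in s.
With the tool pointing down it reaches from about 425 to 1025 mm from the base axis. Payload 3.6 kg.
Tool frame: the origin (TCP) lies on the front face of the gripper's body, between the roots of the fingers; the fingertips stand 73 mm ahead of it and the grasp point (between the pads) lies 54 mm ahead of it (grip_point_offset is the distance from the TCP to the grasp point, in mm); z points along the fingers, y is the direction in which the jaws open and shut (so a half turn about z gives the same grasp; the last joint's range is limited). The gripper opens to 85 mm and grips with 20 to 120 N. Pads are 22 mm wide; open, the fingers measure 114 mm over their backs; the gripper's body (76 mm by 85 mm) begins 54 mm behind the grasp point. The pads swing forward as they close: fully open they stand 13 mm farther back than shut.
Start: joints at [-1.429, 0.591, 0.048, 1.609, -0.033, 0.943, -0.034], TCP at [168.663, 705.112, 303.902] pointing down, gripper open.
Joint ranges: [-2.69, 2.69], [-0.47, 2.24], [-1.27, 1.36], [0.19, 2.51], [-1.53, 4.68], [0.08, 2.07], [-3.09, 3.09]. Speed limits (rad/s): [2.57, 2.57, 3.14, 3.14, 3.14, 3.14, 3.14].

## Interface

Orientations are given as a unit quaternion [x, y, z, w].
In Python, from station import * gives the robot as it stands.
- The arm moves only by the tool arm_command, never from a script. Its argument "rows" is a list of rows, each an object of numbers: "tx", "ty", "tz": the shift along the world's x, y, z scaled (see below); "ax", "ay", "az": the turn, a rotation vector about the world's x, y, z scaled (see below). In form: [{"tx": .., "ty": .., "tz": .., "ax": .., "ay": .., "az": ..}, ...]. A call has 1 to 5 rows; each row is the pose to reach, as a shift and turn from the pose commanded when the call began; what a row does not reach only later rows make up. The controller multiplies each number of a shift by 0.6 m and each number of a turn by 90 degrees. A row lasts 1/8 s, in which the tool goes at most 62.5 mm and 10.7 degrees, less where a joint would pass 70% of its speed; a pose out of reach is approached as far as the arm can. A call with a number of a shift or a turn outside -1 to 1 is refused whole. A call with a gripper value outside its range is refused whole. "fingers" is the closure, from -1 (fully open) to 1 (shut), so that 0 is half open, set as the call begins (left out, the last holds). The fingers move at their own pace and stop on an object; "newtons" is the grip in N (left out, the last holds). Time passes only in rows, so rows that repeat a pose let the fingers close. It gives the time, the measured TCP pose, the force and the opening at its end, in the units of the state.
- state(): the state, without advancing time (a new reading comes with each control period).
- capture(name): name is "side" or "top"; returns a dict with "pixels" (400x640x3 uint8, blue, green, red), "vertical_fov" (degrees; the focal length in pixels is half the picture's height over the tangent of half this angle, whatever the lens; pixels are square), "cx", "cy" (the principal point, pixels), "k1" (the pictures are not rectified: a ray, as slopes to the right and down, at radius r is drawn at 1 + k1 r^2 times it, then the intrinsics apply), "position" and "orientation" of the camera in the world. Camera axes: x right, y up, looking along -z (the intrinsics and any distortion apply to the point x, -y, -z); pixel columns grow to the right and rows downward; lengths in mm; the calibration is good to about 2 mm. A picture is of the moment at which its call begins. There is no depth.
- close_job(): hands the job in, once; it reports no verdict.
The state is a dict: "time": time; "joints": joint angles; "joint_vel": joint speeds; "effort": joint torques, N m; "tool_pos": TCP position; "tool_rot": TCP orientation; "force": force on the tool from outside, world axes, zero at the start; "moment": the same for the moment, N m; "gripper_width": opening from 0.0 (shut) to 1.0 (fully open).
Only numpy, scipy, OpenCV 4.12 (cv2) and the standard library are available. Lean on these libraries where they do the work, as an engineer would, in place of code of your own. Each camera call takes 0.05 s, during which the arm holds its last target.

## Working session

There is one attempt and no reset: what is moved stays moved. The work goes in short steps, Python scripts to look and compute and a tool call to move; the robot and the scene stay as the last step left them, time stands still between calls to the robot, and variables do not carry over. Pictures are saved under pics/ and viewed, and the job is handed in when it is done.

Besides the shell and the picture viewer there is one more tool, called after "Request:" by a JSON object that holds its "fn" and its "kwargs", one argument or row to a line. arm_command: Moves the arm, as the interface text tells. Its arguments: {"type":"object","properties":{"rows":{"type":"array","items":{"type":"object","properties":{"tx":{"type":"number"},"ty":{"type":"number"},"tz":{"type":"number"},"ax":{"type":"number"},"ay":{"type":"number"},"az":{"type":"number"}}}},"fingers":{"type":"number"},"newtons":{"type":"number"}},"required":["rows"]}

```bash
ls; mkdir -p pics; cat > h.py <<'E'
from station import *
import numpy as np, cv2
from scipy.spatial.transform import Rotation as R
def cap(n,save=None):
    c=capture(n)
    if save: cv2.imwrite('pics/'+save+'.png',np.array(c['pixels']))
    return c
def intr(c):
    f=200/np.tan(np.radians(c['vertical_fov'])/2)
    K=np.array([[f,0,c['cx']],[0,f,c['cy']],[0,0,1.]]); D=np.array([c['k1'],0,0,0,0.])
    return K,D
def p2w(c,uv,z):
    K,D=intr(c)
    uv=np.array(uv,float).reshape(-1,1,2)
    s=cv2.undistortPoints(uv,K,D).reshape(-1,2)
    d=np.c_[s[:,0],-s[:,1],-np.ones(len(s))]
    d=R.from_quat(c['orientation']).apply(d); p=np.array(c['position'])
    t=(np.asarray(z)-p[2])/d[:,2]
    return p+d*t[:,None]
def w2p(c,P):
    K,D=intr(c)
    q=R.from_quat(c['orientation']).inv().apply(np.array(P,float).reshape(-1,3)-np.array(c['position']))
    q=q*[1,-1,-1]
    return cv2.projectPoints(q.reshape(-1,1,3),np.zeros(3),np.zeros(3),K,D)[0].reshape(-1,2)
E
python3 - <<'E'
from h import *
s=state();print(s)
for n in('top','side'):
    c=cap(n,n+'0');print({k:v for k,v in c.items() if k!='pixels'})
E
```

```text
pics
{'time': 0.0, 'joints': array([-1.42950168,  0.59214327,  0.048277  ,  1.60983327, -0.03330597,
        0.94270714, -0.03367818]), 'joint_vel': array([ 0.00012165,  0.00090795, -0.00086732,  0.00051066, -0.00052905,
        0.00068683,  0.00021088]), 'effort': array([-1.13644344e-04, -5.48714447e+01,  1.54693265e+00, -1.98119885e+01,
        9.43406951e-03,  8.83860776e-03, -1.13812260e-05]), 'tool_pos': array([168.48082862, 704.46275268, 302.71865651]), 'tool_rot': array([ 1.17069415e-01,  9.93123076e-01, -1.14066265e-03, -7.80330897e-05]), 'force': array([-0.39252111,  0.54465206, -0.43188781]), 'moment': array([ 0.00389678, -0.0227481 ,  0.0135125 ]), 'gripper_width': 0.9992293013341311}
{'vertical_fov': 52.85731184044893, 'cx': 319.83987795481045, 'cy': 191.9391590045624, 'k1': -0.0445083066987599, 'position': array([397.64582254,  17.71380186, 989.41464819]), 'orientation': array([-0.08275526,  0.0829387 ,  0.71173103, -0.69261222])}
{'vertical_fov': 57.08116195269015, 'cx': 321.1767987474777, 'cy': 201.90112539883407, 'k1': -0.08460462835716911, 'position': array([ 378.56784108, -640.50977733,  767.30844457]), 'orientation': array([ 0.36059561, -0.06012382, -0.15730994,  0.91739278])}
```

View pics/top0.png

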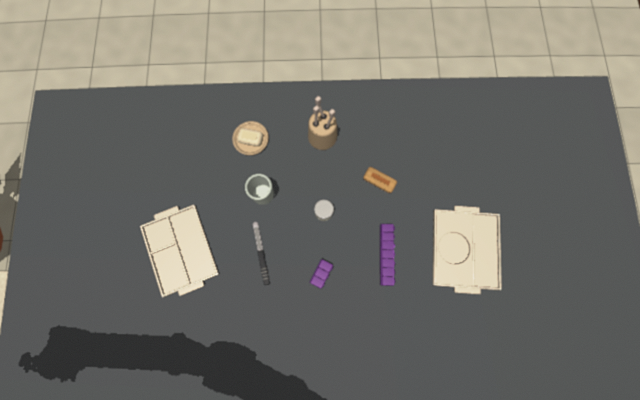

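View pics/side0.png

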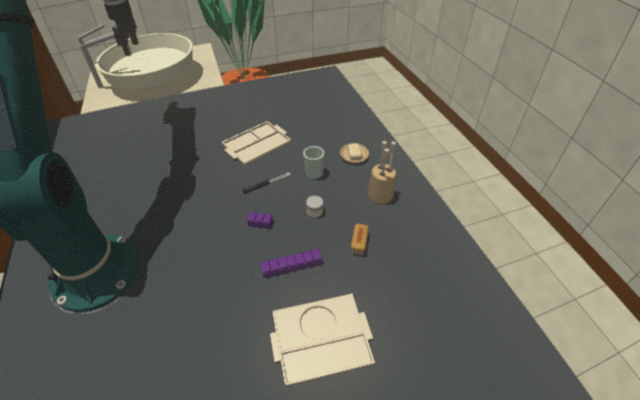

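The top view shows the nail tray on the left (180,250) and the medicine tray on the right (467,250). The glass is at (259,188), the jar at (324,210), the file at (261,253), the short box at (321,273), the long box at (388,254) and the brush at (380,180). I'll zoom in next.

```bash
python3 - <<'E'
import cv2
a=cv2.imread('pics/top0.png')
cv2.imwrite('pics/zA.png',cv2.resize(a[195:305,130:230],None,fx=5.4,fy=5.4,interpolation=cv2.INTER_CUBIC))
cv2.imwrite('pics/zB.png',cv2.resize(a[160:300,235:405],None,fx=4.2,fy=4.2,interpolation=cv2.INTER_CUBIC))
cv2.imwrite('pics/zC.png',cv2.resize(a[195:305,420:520],None,fx=5.4,fy=5.4,interpolation=cv2.INTER_CUBIC))
E
```

```text
(no output)
```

View pics/zA.png

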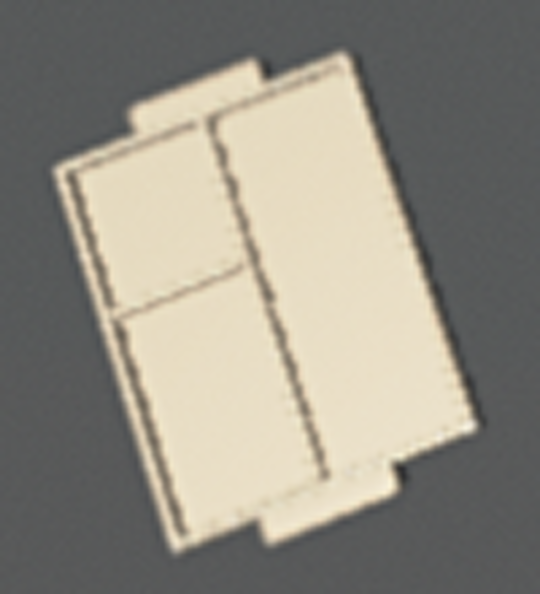

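View pics/zB.png

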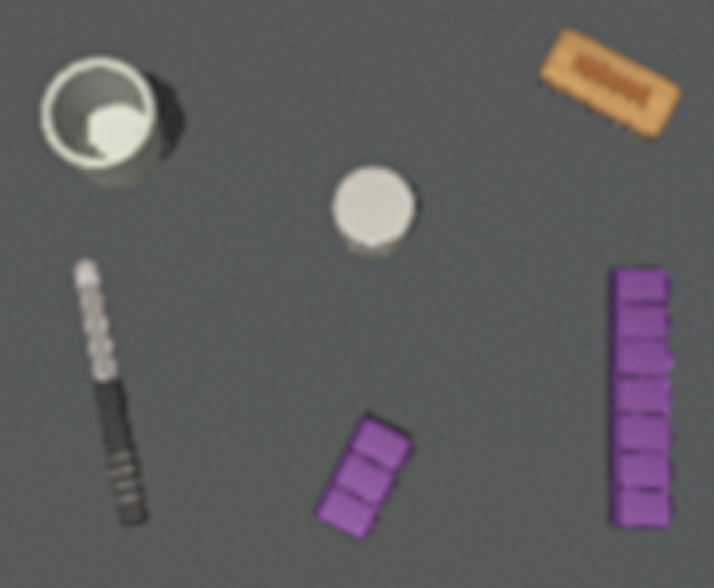

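View pics/zC.png

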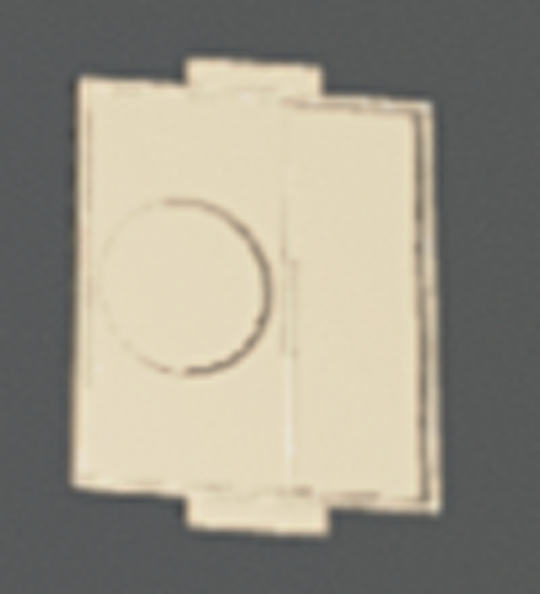

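```bash
cat > m.py <<'E'
from h import *
import pickle
def un(P,s,ox,oy): 
    P=np.array(P,float); return (P+.5)/s-.5+[ox,oy]
c=cap('top'); 
A=lambda P:un(P,5.4,130,195); B=lambda P:un(P,4.2,235,160); C=lambda P:un(P,5.4,420,195)
def rect(n,px,z):
    w=p2w(c,px,np.full(len(px),z))[:,:2]
    print(n,'ctr',w.mean(0).round(1),'sides',[round(np.linalg.norm(w[(i+1)%4]-w[i]),1) for i in range(4)],
     'yaws',[round(np.degrees(np.arctan2(*(w[(i+1)%4]-w[i])[::-1])),1) for i in range(4)])
rect('nail',A([(53,167),(347,52),(478,430),(173,552)]),12)
rect('med',C([(80,76),(433,103),(438,512),(74,488)]),12)
print('well',p2w(c,C([(185,287)]),12.))
print('glass',p2w(c,B([(99,113),(99,113-57),(99-57,113)]),80.))
print('jar',p2w(c,B([(374,207),(374-41,207)]),42.))
print('file',p2w(c,B([(86,262),(133,522)]),np.array([4.,9])))
rect('brush',B([(570,28),(681,93),(657,137),(541,74)]),30)
rect('long',B([(616,267),(668,267),(671,527),(616,527)]),26)
rect('short',B([(370,416),(413,443),(362,540),(318,514)]),26)
E
python3 m.py
```

```text
nail ctr [497.1 363. ] sides [np.float64(143.0), np.float64(185.1), np.float64(142.9), np.float64(184.9)] yaws [np.float64(-69.4), np.float64(-159.1), np.float64(110.5), np.float64(20.9)]
med ctr [ 480.5 -339.9] sides [np.float64(163.5), np.float64(184.1), np.float64(161.9), np.float64(185.4)] yaws [np.float64(-96.1), np.float64(173.5), np.float64(84.3), np.float64(-6.0)]
well [[ 483.21634535 -307.35008895   12.        ]]
glass [[632.19478844 158.05066105  80.        ]
 [665.17451763 158.35436085  80.        ]
 [633.07962278 189.83451853  80.        ]]
jar [[582.27078126   6.33185001  42.        ]
 [582.91279935  29.72230629  42.        ]]
file [[561.25954959 176.70485682   4.        ]
 [410.44605164 147.90809454   9.        ]]
brush ctr [ 655.1 -136. ] sides [np.float64(75.6), np.float64(30.6), np.float64(77.0), np.float64(33.5)] yaws [np.float64(-123.4), np.float64(148.6), np.float64(58.7), np.float64(-33.9)]
long ctr [ 472.8 -142.9] sides [np.float64(30.0), np.float64(146.5), np.float64(30.7), np.float64(146.4)] yaws [np.float64(-91.6), np.float64(176.8), np.float64(88.3), np.float64(-3.5)]
short ctr [431.   15.2] sides [np.float64(28.5), np.float64(60.5), np.float64(28.3), np.float64(61.5)] yaws [np.float64(-123.5), np.float64(150.1), np.float64(58.5), np.float64(-29.8)]
```

```bash
cat > ov.py <<'E'
from h import *
import sys
def box(cx,cy,yaw,l,w,z0,z1):
    y=np.radians(yaw);r=np.array([[np.cos(y),-np.sin(y)],[np.sin(y),np.cos(y)]])
    q=np.array([(-l,-w),(l,-w),(l,w),(-l,w)])/2@r.T+[cx,cy]
    return [np.c_[q,np.full(4,z)] for z in (z0,z1)]
def circ(cx,cy,d,z):
    t=np.linspace(0,2*np.pi,40);return np.c_[cx+d/2*np.cos(t),cy+d/2*np.sin(t),0*t+z]
M=dict(
 med=box(480.5,-339.9,-6,184,162,0,12), nail=box(497.1,363,20.8,184,142,0,12),
 glass=[circ(632.2,158,62,80),circ(632.2,158,54,0)], jar=[circ(582.3,6.3,46,42),circ(582.3,6.3,45,0)],
 file=box(486,162,10.8,150,15,0,9), brush=box(655,-136,57.5,80,36,16,34), long=box(472.8,-142.9,-3.3,147,32,0,26),
 short=box(431,15.2,-30+90-90,63,32,0,26))
def draw(n,crop,s,out):
    c=cap(n);x0,x1,y0,y1=crop
    im=cv2.resize(np.array(c['pixels'])[y0:y1,x0:x1],None,fx=s,fy=s,interpolation=cv2.INTER_CUBIC)
    for k,v in M.items():
        for P in v:
            p=(w2p(c,P)+.5-[x0,y0])*s-.5
            cv2.polylines(im,[np.round(p).astype(int)],True,(0,255,0),1)
    cv2.imwrite('pics/'+out+'.png',im)
if __name__=='__main__':
    draw('top',(130,520,150,310),2.05,'ovt'+sys.argv[1]); draw('side',(210,410,110,390),2.1,'ovs'+sys.argv[1])
E
python3 ov.py 1
```

```text
(no output)
```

View pics/ovt1.png

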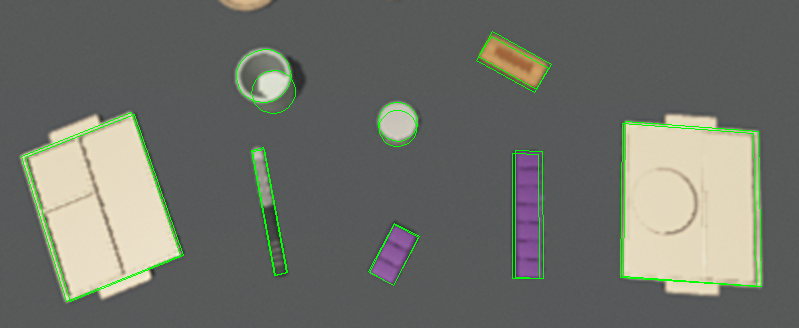

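View pics/ovs1.png

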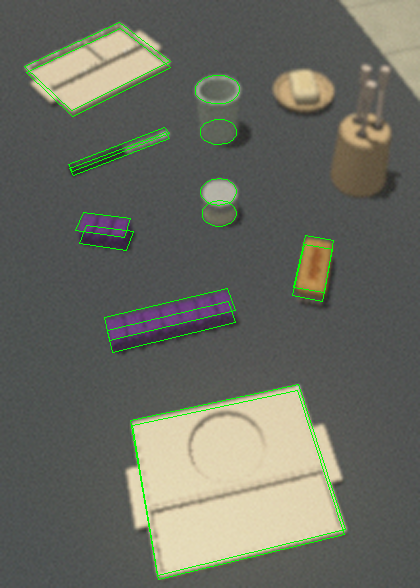

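```bash
cat > go.py <<'E'
from h import *
import sys
def pose():
    s=state();r=R.from_quat(s['tool_rot']);return s,r
def main(x,y,z,jaw):
    s,r=pose();p=s['tool_pos'];J=r.as_matrix()[:,1];cur=np.degrees(np.arctan2(J[1],J[0]))
    d=(jaw-cur+90)%180-90
    Z=r.as_matrix()[:,2]
    rv=np.cross(Z,[0,0,-1])
    print('t',round(s['time'],2),'pos',p.round(1),'jaw',round(cur,1),'tilt',np.degrees(rv[:2]).round(2),'F',s['force'].round(1),'w',round(s['gripper_width'],3),'q',s['joints'].round(2))
    print('shift',((np.array([x,y,z])-p)/600).round(4),'az',round(d/90,4),'rows~',round(max(np.linalg.norm(np.array([x,y,z])-p)/62.5,abs(d)/10.7),1))
if __name__=='__main__': main(*map(float,sys.argv[1:5]))
E
python3 go.py 486 162 180 100.8
python3 - <<'E'
from h import *
c=cap('top');print(p2w(c,[(250,138),(323,140)],np.array([16.,50])))
def T(o,yaw,p):
    y=np.radians(yaw);return np.array(o)+[p[0]*np.cos(y)-p[1]*np.sin(y),p[0]*np.sin(y)+p[1]*np.cos(y)]
N=([497.1,363],20.8);Md=([480.5,-339.9],-6)
for n,t,p in(('glass',Md,(0,32)),('long',Md,(0,-47)),('file',N,(0,-34)),('brush',N,(-36,35)),('jar',N,(54,35))):print(n,T(*t,p).round(1))
E
```

```text
t 0.25 pos [168.6 704.8 303.3] jaw 76.5 tilt [ 0.06 -0.01] F [-0.4 -0.5  0.4] w 0.999 q [-1.43  0.59  0.05  1.61 -0.03  0.94 -0.03]
shift [ 0.529  -0.9047 -0.2056] az 0.2695 rows~ 10.3
[[778.37083711 190.34533418  16.        ]
 [754.52484932   3.01615474  50.        ]]
glass [ 483.8 -308.1]
long [ 475.6 -386.6]
file [509.2 331.2]
brush [451.  382.9]
jar [535.2 414.9]
```

Request:
{"fn": "arm_command", "kwargs": {
  "rows": [
    {"tx":0.529,"ty":-0.9045,"tz":-0.2055,"az":0.27},
    {"tx":0.529,"ty":-0.9045,"tz":-0.2055,"az":0.27},
    {"tx":0.529,"ty":-0.9045,"tz":-0.2055,"az":0.27},
    {"tx":0.529,"ty":-0.9045,"tz":-0.2055,"az":0.27},
    {"tx":0.529,"ty":-0.9045,"tz":-0.2055,"az":0.27}
  ],
  "fingers": 0,
  "newtons": 25
}}

```text
schema error: expected keys tx, ty, tz, ax, ay, az
```

```bash
python3 go.py 486 162 150 100.8
```

```text
t 0.3 pos [168.6 704.9 303.5] jaw 76.6 tilt [ 0.04 -0.01] F [ 0.4  0.7 -0.8] w 1.003 q [-1.43  0.59  0.05  1.61 -0.03  0.94 -0.03]
shift [ 0.529  -0.9048 -0.2558] az 0.2694 rows~ 10.4
```

Request:
{"fn": "arm_command", "kwargs": {
  "rows": [
    {"tx":0.529,"ty":-0.9045,"tz":-0.2055,"ax":0,"ay":0,"az":0.27},
    {"tx":0.529,"ty":-0.9045,"tz":-0.2055,"ax":0,"ay":0,"az":0.27},
    {"tx":0.529,"ty":-0.9045,"tz":-0.2055,"ax":0,"ay":0,"az":0.27},
    {"tx":0.529,"ty":-0.9045,"tz":-0.2055,"ax":0,"ay":0,"az":0.27},
    {"tx":0.529,"ty":-0.9045,"tz":-0.2055,"ax":0,"ay":0,"az":0.27}
  ],
  "fingers": 0,
  "newtons": 25
}}

```text
time: 0.92
tool_pos: [324.5, 438.8, 243.7]
tool_rot: [-0.095, 0.996, 0.0, 0.0]
force: [0.8, 0.6, -0.9]
gripper_width: 0.496
```

```bash
python3 go.py 486 162 150 100.8
```

```text
t 0.93 pos [324.5 438.8 243.7] jaw 100.8 tilt [-0.04  0.04] F [ 0.8  0.6 -0.9] w 0.496 q [-0.97  0.45 -0.06  2.06  0.05  0.63  0.7 ]
shift [ 0.2691 -0.4613 -0.1562] az -0.0005 rows~ 5.3
```

Request:
{"fn": "arm_command", "kwargs": {
  "rows": [
    {"tx":0.269,"ty":-0.461,"tz":-0.15,"ax":0,"ay":0,"az":0},
    {"tx":0.269,"ty":-0.461,"tz":-0.15,"ax":0,"ay":0,"az":0},
    {"tx":0.269,"ty":-0.461,"tz":-0.15,"ax":0,"ay":0,"az":0},
    {"tx":0.269,"ty":-0.461,"tz":-0.15,"ax":0,"ay":0,"az":0},
    {"tx":0.269,"ty":-0.461,"tz":-0.15,"ax":0,"ay":0,"az":0}
  ]
}}

```text
time: 1.55
tool_pos: [476.4, 179.2, 159.0]
tool_rot: [-0.095, 0.996, 0.0, 0.001]
force: [0.6, -0.1, 0.8]
gripper_width: 0.499
```

```bash
python3 go.py 486 162 75.5 100.8; python3 -c "
from ov import *
draw('side',(200,400,100,250),3.5,'f1')
draw('top',(200,400,180,330),3.5,'f1t')"
```

```text
t 1.55 pos [476.4 179.2 159. ] jaw 100.9 tilt [-0.04  0.07] F [ 0.6 -0.1  0.8] w 0.499 q [-0.39  0.56 -0.08  2.19  0.1   0.4   1.21]
shift [ 0.016  -0.0287 -0.1391] az -0.0008 rows~ 1.4
```

View pics/f1.png

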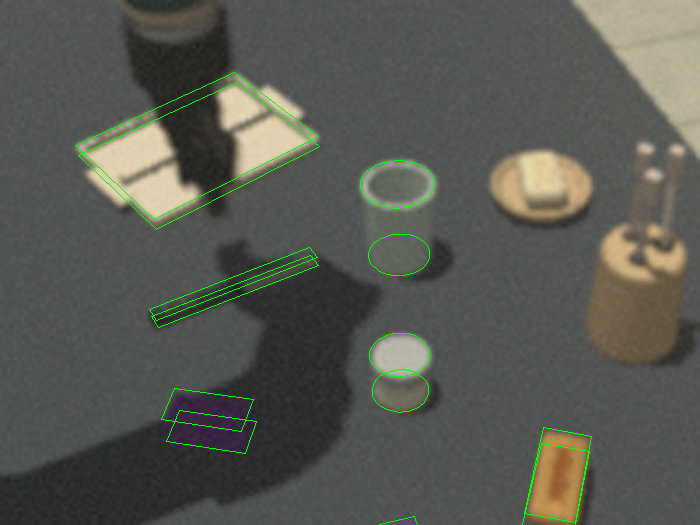

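Request:
{"fn": "arm_command", "kwargs": {
  "rows": [
    {"tx":0.016,"ty":-0.0285,"tz":0,"ax":0,"ay":0,"az":0},
    {"tx":0.016,"ty":-0.0285,"tz":-0.07,"ax":0,"ay":0,"az":0},
    {"tx":0.016,"ty":-0.0285,"tz":-0.115,"ax":0,"ay":0,"az":0},
    {"tx":0.016,"ty":-0.0285,"tz":-0.115,"ax":0,"ay":0,"az":0}
  ]
}}

```text
time: 2.15
tool_pos: [483.8, 163.6, 88.9]
tool_rot: [-0.095, 0.995, -0.0, -0.002]
force: [-0.3, 0.9, 0.6]
gripper_width: 0.502
```

```bash
python3 go.py 486 162 75.5 100.8; python3 -c "
from ov import *
draw('side',(220,320,130,210),6,'f2')"
```

```text
t 2.15 pos [483.8 163.6  88.9] jaw 100.9 tilt [ 0.07 -0.18] F [-0.3  0.9  0.6] w 0.502 q [-0.38  0.69 -0.05  2.21  0.13  0.25  1.22]
shift [ 0.0036 -0.0027 -0.0223] az -0.0009 rows~ 0.2
```

View pics/f2.png

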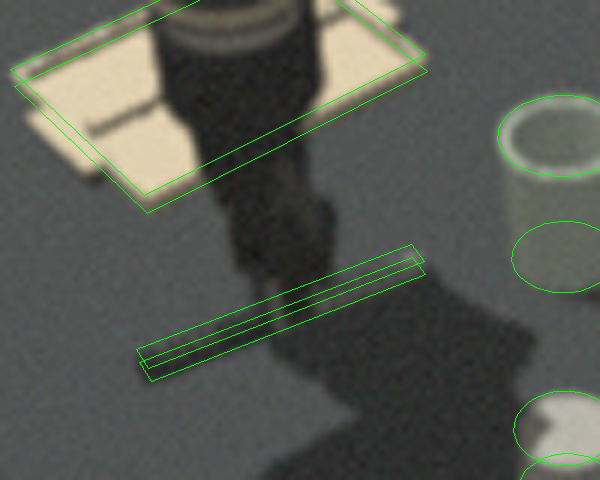

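The jaws straddle the file handle at about (285,300) in the zoom. Next I descend and close.

Request:
{"fn": "arm_command", "kwargs": {
  "rows": [
    {"tx":0.0025,"ty":-0.002,"tz":-0.0215,"ax":0,"ay":0,"az":0},
    {"tx":0.0025,"ty":-0.002,"tz":-0.0215,"ax":0,"ay":0,"az":0}
  ]
}}

```text
time: 2.45
tool_pos: [486.4, 162.3, 77.4]
tool_rot: [-0.094, 0.996, -0.0, 0.0]
force: [-0.4, 0.1, -0.7]
gripper_width: 0.497
```

Request:
{"fn": "arm_command", "kwargs": {
  "rows": [
    {"tx":0,"ty":0,"tz":0,"ax":0,"ay":0,"az":0},
    {"tx":0,"ty":0,"tz":0,"ax":0,"ay":0,"az":0},
    {"tx":0,"ty":0,"tz":0,"ax":0,"ay":0,"az":0},
    {"tx":0,"ty":0,"tz":0,"ax":0,"ay":0,"az":0}
  ],
  "fingers": 1,
  "newtons": 25
}}

```text
time: 2.95
tool_pos: [486.4, 162.4, 77.8]
tool_rot: [-0.095, 0.996, 0.0, 0.0]
force: [-0.5, 0.0, 5.9]
gripper_width: 0.162
```

```bash
python3 go.py 509.2 331.2 79 110.8
```

```text
t 2.95 pos [486.4 162.4  77.8] jaw 100.9 tilt [-0.02  0.04] F [-0.5  0.   5.9] w 0.162 q [-0.38  0.71 -0.05  2.2   0.13  0.23  1.22]
shift [0.0379 0.2814 0.0019] az 0.1105 rows~ 2.7
```

Request:
{"fn": "arm_command", "kwargs": {
  "rows": [
    {"tx":0,"ty":0,"tz":0.07,"ax":0,"ay":0,"az":0},
    {"tx":0.038,"ty":0.281,"tz":0.07,"ax":0,"ay":0,"az":0.11},
    {"tx":0.038,"ty":0.281,"tz":0.07,"ax":0,"ay":0,"az":0.11},
    {"tx":0.038,"ty":0.281,"tz":0.07,"ax":0,"ay":0,"az":0.11},
    {"tx":0.038,"ty":0.281,"tz":0.07,"ax":0,"ay":0,"az":0.11}
  ]
}}

```text
time: 3.58
tool_pos: [508.6, 337.1, 119.5]
tool_rot: [-0.183, 0.983, 0.003, 0.001]
force: [-0.8, -1.1, -0.1]
gripper_width: 0.162
```

```bash
python3 go.py 509.2 331.2 81.5 110.8; python3 -c "
from ov import *
draw('top',(130,290,170,310),4,'f3t')
draw('side',(210,330,90,210),5,'f3')"
```

```text
t 3.58 pos [508.6 337.1 119.5] jaw 111.1 tilt [-0.31  0.1 ] F [-0.8 -1.1 -0.1] w 0.162 q [-0.59  0.7  -0.09  1.98  0.13  0.46  1.16]
shift [ 0.001  -0.0098 -0.0634] az -0.0037 rows~ 0.6
```

View pics/f3.png

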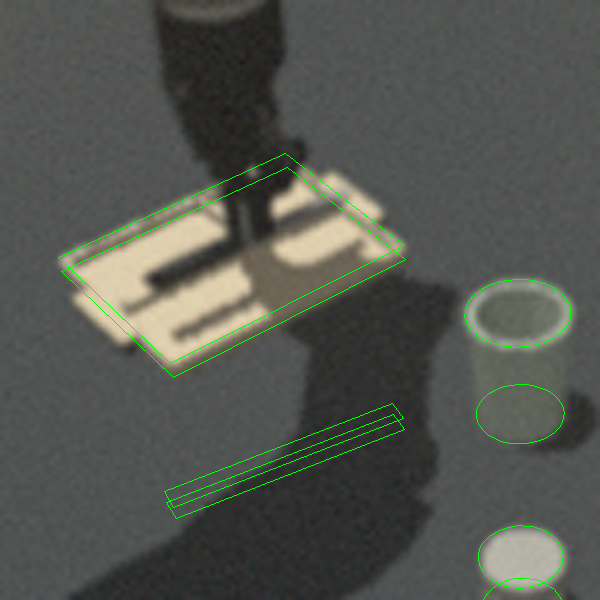

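View pics/f3t.png

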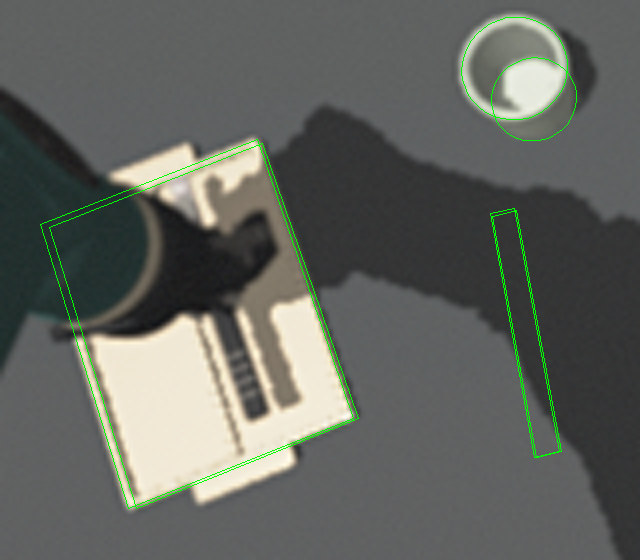

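The file is held level above the long bay, with the handle end at (258,412) in the top zoom. Lowering it now.

Request:
{"fn": "arm_command", "kwargs": {
  "rows": [
    {"tx":0,"ty":-0.006,"tz":0,"ax":0,"ay":0,"az":0},
    {"tx":0,"ty":-0.006,"tz":-0.03,"ax":0,"ay":0,"az":0},
    {"tx":0,"ty":-0.006,"tz":-0.05,"ax":0,"ay":0,"az":0},
    {"tx":0,"ty":-0.006,"tz":-0.06,"ax":0,"ay":0,"az":0},
    {"tx":0,"ty":-0.006,"tz":-0.06,"ax":0,"ay":0,"az":0}
  ]
}}

```text
time: 4.3
tool_pos: [508.6, 327.0, 82.4]
tool_rot: [-0.18, 0.984, -0.0, -0.001]
force: [0.7, 0.3, -0.2]
gripper_width: 0.159
```

```bash
python3 go.py 509.2 331.2 81 110.8
```

```text
t 4.3 pos [508.6 327.   82.4] jaw 110.8 tilt [ 0.05 -0.07] F [ 0.7  0.3 -0.2] w 0.159 q [-0.59  0.76 -0.08  2.    0.14  0.4   1.16]
shift [ 0.001   0.0069 -0.0024] az 0.0005 rows~ 0.1
```

Request:
{"fn": "arm_command", "kwargs": {
  "rows": [
    {"tx":0,"ty":0,"tz":-0.003,"ax":0,"ay":0,"az":0},
    {"tx":0,"ty":0,"tz":-0.003,"ax":0,"ay":0,"az":0}
  ]
}}

```text
time: 4.55
tool_pos: [509.1, 327.4, 81.7]
tool_rot: [-0.18, 0.984, 0.0, 0.0]
force: [-0.0, 0.9, 0.9]
gripper_width: 0.159
```

Request:
{"fn": "arm_command", "kwargs": {
  "rows": [
    {"tx":0,"ty":0,"tz":0,"ax":0,"ay":0,"az":0},
    {"tx":0,"ty":0,"tz":0.005,"ax":0,"ay":0,"az":0},
    {"tx":0,"ty":0,"tz":0.02,"ax":0,"ay":0,"az":0},
    {"tx":0,"ty":0,"tz":0.1,"ax":0,"ay":0,"az":0},
    {"tx":0,"ty":0,"tz":0.2,"ax":0,"ay":0,"az":0}
  ],
  "fingers": 0.3
}}

```text
time: 5.18
tool_pos: [508.4, 326.8, 202.3]
tool_rot: [-0.18, 0.984, -0.001, -0.001]
force: [1.0, -0.0, 0.6]
gripper_width: 0.349
```

```bash
python3 go.py 582.3 6.3 180 110.8; python3 -c "
from ov import *
draw('top',(130,290,170,310),4,'f4t')
draw('side',(210,330,90,210),5,'f4')"
```

```text
t 5.17 pos [508.4 326.8 202.3] jaw 110.8 tilt [ 0.08 -0.12] F [ 1.  -0.   0.6] w 0.349 q [-0.56  0.57 -0.12  1.96  0.11  0.62  1.18]
shift [ 0.1232 -0.5342 -0.0371] az 0.0005 rows~ 5.3
```

View pics/f4.png

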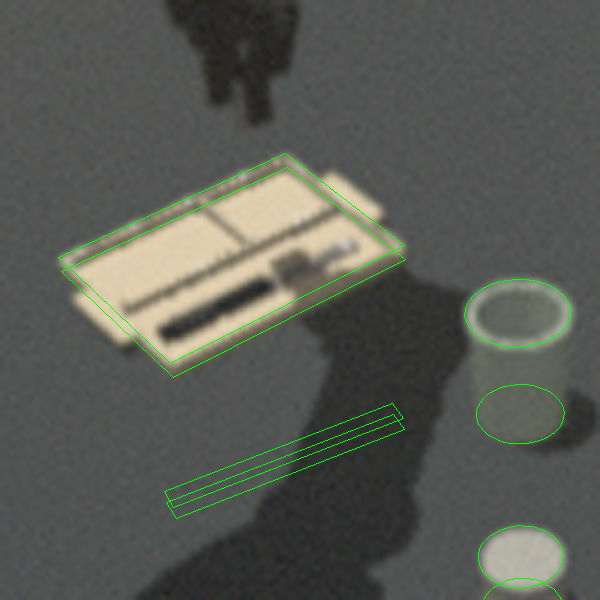

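The file lies flat in the long bay, with the handle at (215,310) and the blade at (340,250). The jar is next.

Request:
{"fn": "arm_command", "kwargs": {
  "rows": [
    {"tx":0.123,"ty":-0.534,"tz":-0.037,"ax":0,"ay":0,"az":0},
    {"tx":0.123,"ty":-0.534,"tz":-0.037,"ax":0,"ay":0,"az":0},
    {"tx":0.123,"ty":-0.534,"tz":-0.037,"ax":0,"ay":0,"az":0},
    {"tx":0.123,"ty":-0.534,"tz":-0.037,"ax":0,"ay":0,"az":0},
    {"tx":0.123,"ty":-0.534,"tz":-0.037,"ax":0,"ay":0,"az":0}
  ],
  "fingers": -0.6
}}

```text
time: 5.9
tool_pos: [579.2, 21.5, 180.6]
tool_rot: [-0.18, 0.984, -0.0, 0.0]
force: [0.4, 0.6, 0.6]
gripper_width: 0.8
```

```bash
python3 go.py 582.3 6.3 120 110.8
```

```text
t 5.9 pos [579.2  21.5 180.6] jaw 110.8 tilt [-0.01  0.03] F [0.4 0.6 0.6] w 0.8 q [-0.01  0.58 -0.14  2.02  0.15  0.55  1.67]
shift [ 0.0051 -0.0253 -0.1009] az 0.0004 rows~ 1.0
```

Request:
{"fn": "arm_command", "kwargs": {
  "rows": [
    {"tx":0.005,"ty":-0.025,"tz":0,"ax":0,"ay":0,"az":0},
    {"tx":0.005,"ty":-0.025,"tz":-0.09,"ax":0,"ay":0,"az":0},
    {"tx":0.005,"ty":-0.025,"tz":-0.13,"ax":0,"ay":0,"az":0},
    {"tx":0.005,"ty":-0.025,"tz":-0.13,"ax":0,"ay":0,"az":0}
  ]
}}

```text
time: 6.4
tool_pos: [580.6, 9.4, 100.9]
tool_rot: [-0.181, 0.984, 0.001, -0.002]
force: [1.0, -0.7, 1.6]
gripper_width: 0.804
```

```bash
python3 go.py 582.3 6.3 86 110.8; python3 -c "
from ov import *
draw('side',(250,370,130,250),5,'j1')"
```

```text
t 6.4 pos [580.6   9.4 100.9] jaw 110.8 tilt [-0.02 -0.23] F [ 1.  -0.7  1.6] w 0.804 q [-0.01  0.71 -0.11  2.05  0.19  0.4   1.66]
shift [ 0.0029 -0.0052 -0.0249] az -0.0004 rows~ 0.2
```

View pics/j1.png

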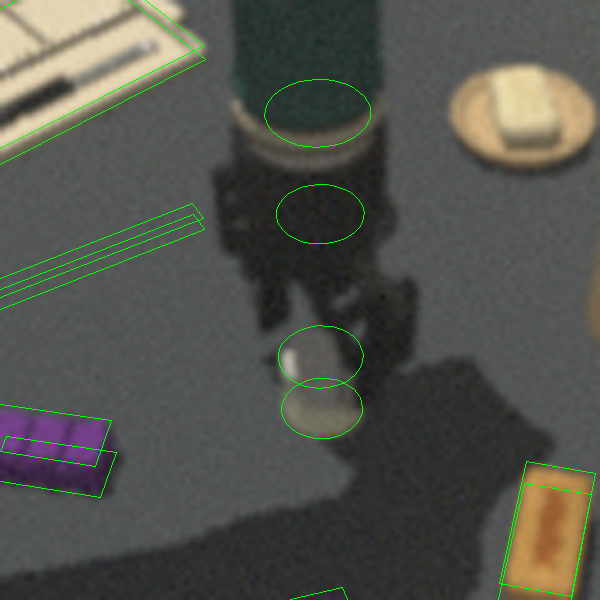

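The jar sits between the jaws at (320,360). Lowering and gripping.

Request:
{"fn": "arm_command", "kwargs": {
  "rows": [
    {"tx":0.001,"ty":-0.002,"tz":-0.022,"ax":0,"ay":0,"az":0},
    {"tx":0.001,"ty":-0.002,"tz":-0.022,"ax":0,"ay":0,"az":0}
  ]
}}

```text
time: 6.7
tool_pos: [582.6, 7.3, 89.3]
tool_rot: [-0.18, 0.984, -0.0, 0.0]
force: [0.0, 0.7, 0.0]
gripper_width: 0.8
```

Request:
{"fn": "arm_command", "kwargs": {
  "rows": [
    {"tx":0,"ty":0,"tz":0,"ax":0,"ay":0,"az":0},
    {"tx":0,"ty":0,"tz":0,"ax":0,"ay":0,"az":0},
    {"tx":0,"ty":0,"tz":0,"ax":0,"ay":0,"az":0},
    {"tx":0,"ty":0,"tz":0,"ax":0,"ay":0,"az":0}
  ],
  "fingers": 1,
  "newtons": 25
}}

```text
time: 7.2
tool_pos: [582.9, 7.2, 90.0]
tool_rot: [-0.18, 0.984, -0.0, 0.0]
force: [-0.4, 0.2, 5.7]
gripper_width: 0.524
```

```bash
python3 go.py 535.2 414.9 89 110.8
```

```text
t 7.2 pos [582.9   7.2  90. ] jaw 110.7 tilt [0.   0.06] F [-0.4  0.2  5.7] w 0.524 q [-0.02  0.73 -0.1   2.04  0.19  0.38  1.66]
shift [-0.0795  0.6795 -0.0016] az 0.0006 rows~ 6.6
```

Request:
{"fn": "arm_command", "kwargs": {
  "rows": [
    {"tx":0,"ty":0,"tz":0.1,"ax":0,"ay":0,"az":0},
    {"tx":0,"ty":0,"tz":0.18,"ax":0,"ay":0,"az":0},
    {"tx":-0.0795,"ty":0.6795,"tz":0.18,"ax":0,"ay":0,"az":0},
    {"tx":-0.0795,"ty":0.6795,"tz":0.18,"ax":0,"ay":0,"az":0},
    {"tx":-0.0795,"ty":0.6795,"tz":0.18,"ax":0,"ay":0,"az":0}
  ]
}}

```text
time: 7.82
tool_pos: [560.4, 194.8, 197.3]
tool_rot: [-0.18, 0.984, 0.0, 0.0]
force: [0.1, -1.1, -1.8]
gripper_width: 0.521
```

```bash
python3 go.py 535.2 414.9 120 110.8
```

```text
t 7.83 pos [560.4 194.8 197.3] jaw 110.7 tilt [-0.01  0.01] F [ 0.1 -1.1 -1.8] w 0.521 q [-0.31  0.57 -0.14  1.98  0.13  0.6   1.39]
shift [-0.042   0.3668 -0.1288] az 0.0012 rows~ 3.8
```

Request:
{"fn": "arm_command", "kwargs": {
  "rows": [
    {"tx":-0.039,"ty":0.345,"tz":0,"ax":0,"ay":0,"az":0},
    {"tx":-0.039,"ty":0.345,"tz":0,"ax":0,"ay":0,"az":0},
    {"tx":-0.039,"ty":0.345,"tz":-0.05,"ax":0,"ay":0,"az":0},
    {"tx":-0.039,"ty":0.345,"tz":-0.12,"ax":0,"ay":0,"az":0},
    {"tx":-0.039,"ty":0.345,"tz":-0.12,"ax":0,"ay":0,"az":0}
  ]
}}

```text
time: 8.45
tool_pos: [533.0, 401.9, 120.6]
tool_rot: [-0.183, 0.983, -0.001, -0.004]
force: [-0.4, -0.4, -0.9]
gripper_width: 0.526
```

```bash
python3 go.py 535.2 414.9 94 110.8;python3 -c "
from ov import *
draw('side',(210,330,90,210),5,'j2')"
```

```text
t 8.45 pos [533.  401.9 120.6] jaw 111.1 tilt [ 0.24 -0.47] F [-0.4 -0.4 -0.9] w 0.526 q [-0.64  0.75 -0.11  1.84  0.13  0.57  1.11]
shift [ 0.0037  0.0217 -0.0443] az -0.0029 rows~ 0.5
```

View pics/j2.png

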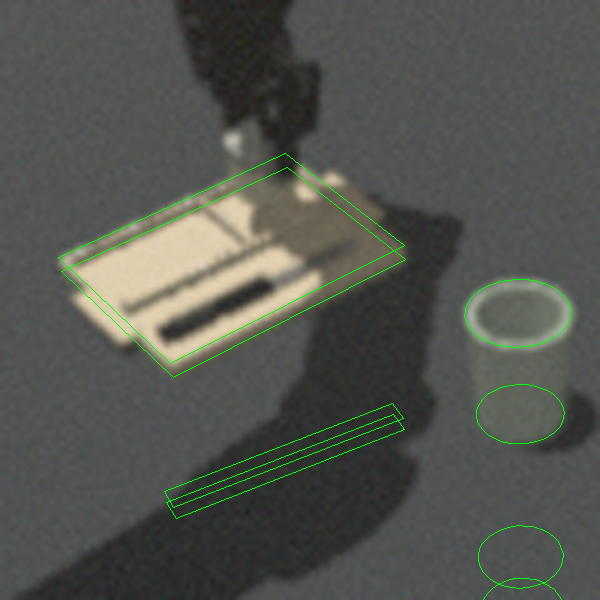

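Request:
{"fn": "arm_command", "kwargs": {
  "rows": [
    {"tx":0,"ty":0,"tz":0,"ax":0,"ay":0,"az":0},
    {"tx":0,"ty":0,"tz":0,"ax":0,"ay":0,"az":0}
  ]
}}

```text
time: 8.75
tool_pos: [539.2, 398.9, 127.2]
tool_rot: [-0.179, 0.984, 0.0, 0.001]
force: [0.7, -0.3, -0.1]
gripper_width: 0.525
```

```bash
python3 go.py 535.2 414.9 94 110.8
```

```text
t 8.75 pos [539.2 398.9 127.2] jaw 110.6 tilt [-0.05  0.17] F [ 0.7 -0.3 -0.1] w 0.525 q [-0.64  0.74 -0.1   1.83  0.13  0.57  1.11]
shift [-0.0067  0.0266 -0.0553] az 0.0025 rows~ 0.6
```

Request:
{"fn": "arm_command", "kwargs": {
  "rows": [
    {"tx":-0.0065,"ty":0.0265,"tz":0,"ax":0,"ay":0,"az":0},
    {"tx":-0.0065,"ty":0.0265,"tz":-0.03,"ax":0,"ay":0,"az":0},
    {"tx":-0.0065,"ty":0.0265,"tz":-0.045,"ax":0,"ay":0,"az":0},
    {"tx":-0.0065,"ty":0.0265,"tz":-0.045,"ax":0,"ay":0,"az":0},
    {"tx":-0.0065,"ty":0.0265,"tz":-0.045,"ax":0,"ay":0,"az":0}
  ]
}}

```text
time: 9.38
tool_pos: [533.6, 416.0, 97.9]
tool_rot: [-0.18, 0.984, -0.0, -0.0]
force: [0.6, 0.2, -1.3]
gripper_width: 0.525
```

```bash
python3 go.py 535.2 414.9 93.5 110.8
```

```text
t 9.38 pos [533.6 416.   97.9] jaw 110.7 tilt [ 0.03 -0.01] F [ 0.6  0.2 -1.3] w 0.525 q [-0.67  0.79 -0.1   1.82  0.13  0.54  1.08]
shift [ 0.0026 -0.0018 -0.0074] az 0.0009 rows~ 0.1
```

Request:
{"fn": "arm_command", "kwargs": {
  "rows": [
    {"tx":0.002,"ty":-0.0015,"tz":-0.004,"ax":0,"ay":0,"az":0},
    {"tx":0.002,"ty":-0.0015,"tz":-0.0075,"ax":0,"ay":0,"az":0},
    {"tx":0.002,"ty":-0.0015,"tz":-0.0075,"ax":0,"ay":0,"az":0}
  ]
}}

```text
time: 9.75
tool_pos: [534.7, 415.3, 93.7]
tool_rot: [-0.18, 0.984, -0.0, -0.0]
force: [-0.2, 0.9, -1.6]
gripper_width: 0.524
```

```bash
python3 go.py 535.2 414.9 93.5 110.8
```

```text
t 9.75 pos [534.7 415.3  93.7] jaw 110.7 tilt [ 0.01 -0.01] F [-0.2  0.9 -1.6] w 0.524 q [-0.66  0.79 -0.1   1.82  0.13  0.53  1.09]
shift [ 0.0008 -0.0006 -0.0003] az 0.0007 rows~ 0.0
```

Request:
{"fn": "arm_command", "kwargs": {
  "rows": [
    {"tx":0,"ty":0,"tz":-0.001,"ax":0,"ay":0,"az":0},
    {"tx":0,"ty":0,"tz":-0.0015,"ax":0,"ay":0,"az":0}
  ]
}}

```text
time: 10.0
tool_pos: [534.7, 415.5, 93.0]
tool_rot: [-0.18, 0.984, 0.0, 0.0]
force: [-0.5, -0.0, 0.6]
gripper_width: 0.521
```

Request:
{"fn": "arm_command", "kwargs": {
  "rows": [
    {"tx":0,"ty":0,"tz":0,"ax":0,"ay":0,"az":0},
    {"tx":0,"ty":0,"tz":0,"ax":0,"ay":0,"az":0},
    {"tx":0,"ty":0,"tz":0.02,"ax":0,"ay":0,"az":0},
    {"tx":0,"ty":0,"tz":0.1,"ax":0,"ay":0,"az":0},
    {"tx":0,"ty":0,"tz":0.2,"ax":0,"ay":0,"az":0}
  ],
  "fingers": -0.4
}}

```text
time: 10.62
tool_pos: [534.1, 415.0, 213.6]
tool_rot: [-0.18, 0.984, -0.001, -0.001]
force: [0.9, 0.4, 0.7]
gripper_width: 0.699
```

```bash
python3 go.py 655 -136 200 147.5; python3 -c "
from ov import *
M['jarT']=[circ(535.2,414.9,46,45)];M['fileT']=box(509.2,331.2,20.8,150,15,3,12)
draw('top',(120,280,170,310),4,'j3t')
draw('side',(210,330,90,210),5,'j3')"
```

```text
t 10.62 pos [534.1 415.  213.6] jaw 110.8 tilt [ 0.09 -0.1 ] F [0.9 0.4 0.7] w 0.699 q [-0.65  0.63 -0.12  1.78  0.11  0.73  1.11]
shift [ 0.2014 -0.9183 -0.0227] az 0.4083 rows~ 9.0
```

View pics/j3.png

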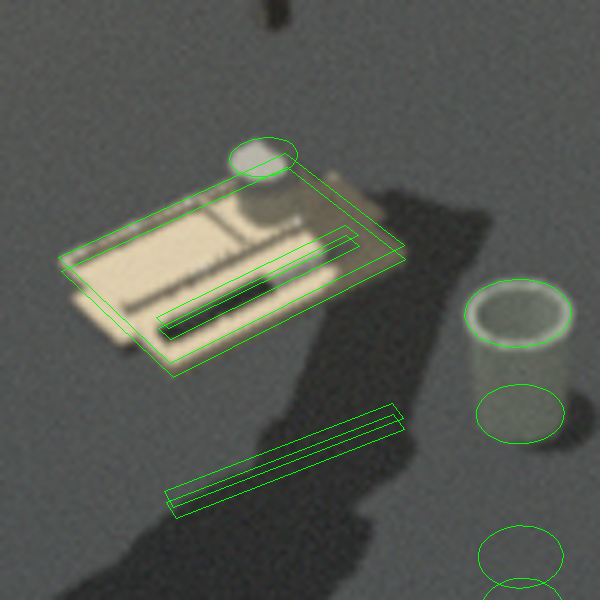

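Jar is in its bay, lid at (262,160) matching the target ellipse. Now the brush.

Request:
{"fn": "arm_command", "kwargs": {
  "rows": [
    {"tx":0.2,"ty":-0.918,"tz":-0.022,"ax":0,"ay":0,"az":0.408},
    {"tx":0.2,"ty":-0.918,"tz":-0.022,"ax":0,"ay":0,"az":0.408},
    {"tx":0.2,"ty":-0.918,"tz":-0.022,"ax":0,"ay":0,"az":0.408},
    {"tx":0.2,"ty":-0.918,"tz":-0.022,"ax":0,"ay":0,"az":0.408},
    {"tx":0.2,"ty":-0.918,"tz":-0.022,"ax":0,"ay":0,"az":0.408}
  ]
}}

```text
time: 11.35
tool_pos: [601.7, 108.0, 206.2]
tool_rot: [-0.481, 0.877, -0.0, 0.001]
force: [0.8, -0.3, -0.5]
gripper_width: 0.696
```

```bash
python3 go.py 654.2 -135.5 160 147.5
```

```text
t 11.35 pos [601.7 108.  206.2] jaw 147.5 tilt [-0.02  0.07] F [ 0.8 -0.3 -0.5] w 0.696 q [-0.03  0.59 -0.32  1.93  0.29  0.66  2.05]
shift [ 0.0875 -0.4058 -0.0769] az 0.0002 rows~ 4.1
```

Request:
{"fn": "arm_command", "kwargs": {
  "rows": [
    {"tx":0.0875,"ty":-0.405,"tz":0,"ax":0,"ay":0,"az":0},
    {"tx":0.0875,"ty":-0.405,"tz":-0.03,"ax":0,"ay":0,"az":0},
    {"tx":0.0875,"ty":-0.405,"tz":-0.05,"ax":0,"ay":0,"az":0},
    {"tx":0.0875,"ty":-0.405,"tz":-0.077,"ax":0,"ay":0,"az":0},
    {"tx":0.0875,"ty":-0.405,"tz":-0.077,"ax":0,"ay":0,"az":0}
  ]
}}

```text
time: 11.98
tool_pos: [652.5, -141.0, 157.5]
tool_rot: [-0.476, 0.879, -0.001, -0.002]
force: [0.7, 0.0, 0.1]
gripper_width: 0.697
```

```bash
python3 go.py 654.2 -135.5 110 147.5
```

```text
t 11.97 pos [ 652.5 -141.   157.5] jaw 146.9 tilt [ 0.26 -0.17] F [0.7 0.  0.1] w 0.697 q [ 0.34  0.71 -0.3   1.82  0.33  0.66  2.41]
shift [ 0.0029  0.0091 -0.0792] az 0.0067 rows~ 0.8
```

Request:
{"fn": "arm_command", "kwargs": {
  "rows": [
    {"tx":0.002,"ty":0.009,"tz":0,"ax":0,"ay":0,"az":0},
    {"tx":0.002,"ty":0.009,"tz":-0.08,"ax":0,"ay":0,"az":0},
    {"tx":0.002,"ty":0.009,"tz":-0.08,"ax":0,"ay":0,"az":0},
    {"tx":0.002,"ty":0.009,"tz":-0.08,"ax":0,"ay":0,"az":0}
  ]
}}

```text
time: 12.48
tool_pos: [655.6, -125.2, 112.8]
tool_rot: [-0.482, 0.876, 0.0, 0.001]
force: [0.6, -1.0, 0.1]
gripper_width: 0.698
```

```bash
python3 go.py 654.2 -135.5 85.5 147.5; python3 -c "
from ov import *
draw('side',(300,420,180,300),5,'b1')"
```

```text
t 12.47 pos [ 655.6 -125.2  112.8] jaw 147.6 tilt [-0.05  0.09] F [ 0.6 -1.   0.1] w 0.698 q [ 0.31  0.77 -0.28  1.84  0.36  0.58  2.38]
shift [-0.0024 -0.0171 -0.0454] az -0.0014 rows~ 0.5
```

View pics/b1.png

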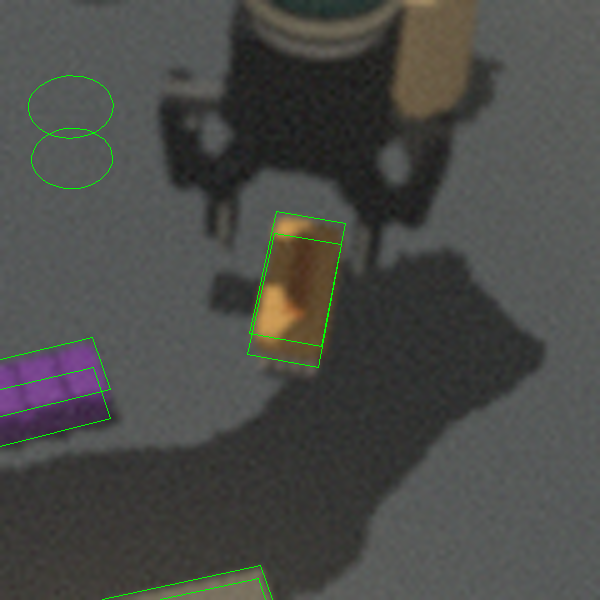

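Request:
{"fn": "arm_command", "kwargs": {
  "rows": [
    {"tx":-0.0025,"ty":-0.017,"tz":-0.02,"ax":0,"ay":0,"az":0},
    {"tx":-0.0025,"ty":-0.017,"tz":-0.045,"ax":0,"ay":0,"az":0},
    {"tx":-0.0025,"ty":-0.017,"tz":-0.045,"ax":0,"ay":0,"az":0}
  ]
}}

```text
time: 12.9
tool_pos: [652.0, -138.0, 82.7]
tool_rot: [-0.48, 0.877, 0.001, -0.001]
force: [-0.7, 1.0, -0.1]
gripper_width: 0.696
```

```bash
python3 go.py 654.2 -135.5 85.5 147.5
```

```text
t 12.9 pos [ 652.  -138.    82.7] jaw 147.4 tilt [-0.01 -0.19] F [-0.7  1.  -0.1] w 0.696 q [ 0.31  0.81 -0.26  1.84  0.37  0.54  2.38]
shift [0.0036 0.0042 0.0047] az 0.0009 rows~ 0.1
```

Request:
{"fn": "arm_command", "kwargs": {
  "rows": [
    {"tx":0,"ty":0,"tz":0,"ax":0,"ay":0,"az":0},
    {"tx":0,"ty":0,"tz":0,"ax":0,"ay":0,"az":0}
  ]
}}

```text
time: 13.15
tool_pos: [653.7, -137.4, 84.6]
tool_rot: [-0.481, 0.877, -0.0, 0.0]
force: [-0.2, -0.7, 0.4]
gripper_width: 0.698
```

```bash
python3 go.py 654.2 -135.5 85.5 147.5
```

```text
t 13.15 pos [ 653.7 -137.4   84.6] jaw 147.5 tilt [-0.01  0.04] F [-0.2 -0.7  0.4] w 0.698 q [ 0.31  0.81 -0.26  1.84  0.37  0.54  2.38]
shift [0.0008 0.0031 0.0015] az 0.0002 rows~ 0.0
```

Request:
{"fn": "arm_command", "kwargs": {
  "rows": [
    {"tx":0.001,"ty":0.003,"tz":0.001,"ax":0,"ay":0,"az":0},
    {"tx":0.001,"ty":0.003,"tz":0.001,"ax":0,"ay":0,"az":0},
    {"tx":0.001,"ty":0.003,"tz":0.001,"ax":0,"ay":0,"az":0},
    {"tx":0.001,"ty":0.003,"tz":0.001,"ax":0,"ay":0,"az":0},
    {"tx":0.001,"ty":0.003,"tz":0.001,"ax":0,"ay":0,"az":0}
  ],
  "fingers": 1,
  "newtons": 25
}}

```text
time: 13.78
tool_pos: [654.6, -135.4, 85.5]
tool_rot: [-0.481, 0.877, -0.0, 0.001]
force: [0.1, 0.7, 5.3]
gripper_width: 0.413
```

```bash
python3 go.py 451 382.9 210 110.8
```

```text
t 13.78 pos [ 654.6 -135.4   85.5] jaw 147.5 tilt [-0.02  0.08] F [0.1 0.7 5.3] w 0.413 q [ 0.31  0.81 -0.26  1.84  0.37  0.54  2.38]
shift [-0.3393  0.8639  0.2075] az -0.4076 rows~ 9.1
```

Request:
{"fn": "arm_command", "kwargs": {
  "rows": [
    {"tx":0,"ty":0,"tz":0.1,"ax":0,"ay":0,"az":0},
    {"tx":0,"ty":0,"tz":0.2,"ax":0,"ay":0,"az":0},
    {"tx":-0.339,"ty":0.864,"tz":0.2,"ax":0,"ay":0,"az":-0.4075},
    {"tx":-0.339,"ty":0.864,"tz":0.2,"ax":0,"ay":0,"az":-0.4075},
    {"tx":-0.339,"ty":0.864,"tz":0.2,"ax":0,"ay":0,"az":-0.4075}
  ]
}}

```text
time: 14.4
tool_pos: [584.2, 39.6, 204.5]
tool_rot: [-0.215, 0.977, 0.0, -0.0]
force: [0.6, 1.1, -1.5]
gripper_width: 0.419
```

```bash
python3 go.py 451 382.9 180 110.8
```

```text
t 14.4 pos [584.2  39.6 204.5] jaw 114.8 tilt [ 0.   -0.05] F [ 0.6  1.1 -1.5] w 0.419 q [-0.02  0.55 -0.17  2.    0.16  0.61  1.7 ]
shift [-0.222   0.5721 -0.0409] az -0.0445 rows~ 5.9
```

Request:
{"fn": "arm_command", "kwargs": {
  "rows": [
    {"tx":-0.222,"ty":0.57,"tz":0,"ax":0,"ay":0,"az":-0.0445},
    {"tx":-0.222,"ty":0.57,"tz":0,"ax":0,"ay":0,"az":-0.0445},
    {"tx":-0.222,"ty":0.57,"tz":0,"ax":0,"ay":0,"az":-0.0445},
    {"tx":-0.222,"ty":0.57,"tz":-0.02,"ax":0,"ay":0,"az":-0.0445},
    {"tx":-0.222,"ty":0.57,"tz":-0.04,"ax":0,"ay":0,"az":-0.0445}
  ]
}}

```text
time: 15.02
tool_pos: [471.7, 330.2, 190.0]
tool_rot: [-0.184, 0.983, -0.0, 0.0]
force: [1.0, 1.3, -1.1]
gripper_width: 0.419
```

Request:
{"fn": "arm_command", "kwargs": {
  "rows": [
    {"tx":0,"ty":0,"tz":-0.02,"ax":0,"ay":0,"az":0},
    {"tx":0,"ty":0,"tz":-0.06,"ax":0,"ay":0,"az":0},
    {"tx":0,"ty":0,"tz":-0.06,"ax":0,"ay":0,"az":0}
  ]
}}

```text
time: 15.4
tool_pos: [471.4, 326.8, 152.3]
tool_rot: [-0.184, 0.983, -0.002, -0.002]
force: [-0.3, -0.3, -1.0]
gripper_width: 0.416
```

```bash
python3 go.py 451 382.9 105 110.8
```

```text
t 15.4 pos [471.4 326.8 152.3] jaw 111.2 tilt [ 0.25 -0.23] F [-0.3 -0.3 -1. ] w 0.416 q [-0.61  0.62 -0.11  2.05  0.14  0.49  1.12]
shift [-0.0341  0.0935 -0.0788] az -0.0042 rows~ 1.2
```

Request:
{"fn": "arm_command", "kwargs": {
  "rows": [
    {"tx":-0.034,"ty":0.0935,"tz":0,"ax":0,"ay":0,"az":-0.004},
    {"tx":-0.034,"ty":0.0935,"tz":0,"ax":0,"ay":0,"az":-0.004},
    {"tx":-0.034,"ty":0.0935,"tz":-0.06,"ax":0,"ay":0,"az":-0.004},
    {"tx":-0.034,"ty":0.0935,"tz":-0.06,"ax":0,"ay":0,"az":-0.004},
    {"tx":-0.034,"ty":0.0935,"tz":-0.06,"ax":0,"ay":0,"az":-0.004}
  ]
}}

```text
time: 16.02
tool_pos: [452.7, 384.4, 119.1]
tool_rot: [-0.181, 0.984, -0.0, 0.0]
force: [0.4, -0.6, -0.9]
gripper_width: 0.412
```

```bash
python3 go.py 451 382.9 89 110.8;python3 -c "
from ov import *
M['brT']=box(451,382.9,20.8,80,36,19,37)
draw('top',(120,280,170,310),4,'b2t')
draw('side',(210,330,90,210),5,'b2')"
```

```text
t 16.02 pos [452.7 384.4 119.1] jaw 110.8 tilt [0.   0.03] F [ 0.4 -0.6 -0.9] w 0.412 q [-0.72  0.69 -0.09  2.01  0.13  0.44  1.03]
shift [-0.0029 -0.0025 -0.0502] az -0.0 rows~ 0.5
```

View pics/b2.png

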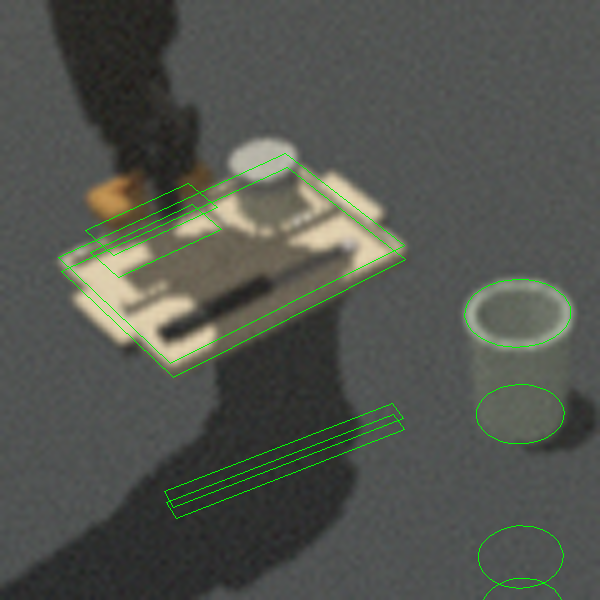

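Request:
{"fn": "arm_command", "kwargs": {
  "rows": [
    {"tx":-0.003,"ty":-0.0025,"tz":0,"ax":0,"ay":0,"az":0},
    {"tx":-0.003,"ty":-0.0025,"tz":-0.03,"ax":0,"ay":0,"az":0},
    {"tx":-0.003,"ty":-0.0025,"tz":-0.046,"ax":0,"ay":0,"az":0},
    {"tx":-0.003,"ty":-0.0025,"tz":-0.046,"ax":0,"ay":0,"az":0},
    {"tx":-0.003,"ty":-0.0025,"tz":-0.046,"ax":0,"ay":0,"az":0}
  ]
}}

```text
time: 16.75
tool_pos: [450.1, 383.5, 90.4]
tool_rot: [-0.181, 0.983, -0.0, -0.0]
force: [-0.3, 0.2, 0.1]
gripper_width: 0.414
```

```bash
python3 go.py 451 382.9 88.3 110.8
```

```text
t 16.75 pos [450.1 383.5  90.4] jaw 110.9 tilt [ 0.03 -0.03] F [-0.3  0.2  0.1] w 0.414 q [-0.73  0.73 -0.08  2.03  0.14  0.39  1.02]
shift [ 0.0014 -0.0011 -0.0035] az -0.0009 rows~ 0.0
```

Request:
{"fn": "arm_command", "kwargs": {
  "rows": [
    {"tx":0.0015,"ty":-0.001,"tz":-0.002,"ax":0,"ay":0,"az":0},
    {"tx":0.0015,"ty":-0.001,"tz":-0.0035,"ax":0,"ay":0,"az":0},
    {"tx":0.0015,"ty":-0.001,"tz":-0.0035,"ax":0,"ay":0,"az":0}
  ]
}}

```text
time: 17.12
tool_pos: [451.2, 383.0, 88.7]
tool_rot: [-0.181, 0.983, 0.0, 0.0]
force: [0.3, -0.5, -1.7]
gripper_width: 0.412
```

Request:
{"fn": "arm_command", "kwargs": {
  "rows": [
    {"tx":0,"ty":0,"tz":0,"ax":0,"ay":0,"az":0},
    {"tx":0,"ty":0,"tz":0,"ax":0,"ay":0,"az":0},
    {"tx":0,"ty":0,"tz":0.02,"ax":0,"ay":0,"az":0},
    {"tx":0,"ty":0,"tz":0.1,"ax":0,"ay":0,"az":0},
    {"tx":0,"ty":0,"tz":0.2,"ax":0,"ay":0,"az":0}
  ],
  "fingers": -0.2
}}

```text
time: 17.75
tool_pos: [450.7, 382.5, 209.6]
tool_rot: [-0.181, 0.983, -0.001, -0.001]
force: [0.8, -0.4, -0.6]
gripper_width: 0.601
```

```bash
python3 go.py 632.2 158 200 84; python3 -c "
from ov import *
M['brT']=box(451,382.9,20.8,80,36,19,37);M['jarT']=[circ(535.2,414.9,46,45)];M['fileT']=box(508.9,327.2,20.8,150,15,3,12)
draw('top',(120,280,170,310),4,'b3t')
draw('side',(210,330,90,210),5,'b3')"
```

```text
t 17.75 pos [450.7 382.5 209.6] jaw 110.9 tilt [ 0.09 -0.09] F [ 0.8 -0.4 -0.6] w 0.601 q [-0.69  0.55 -0.12  1.98  0.11  0.62  1.05]
shift [ 0.3026 -0.3742 -0.016 ] az -0.2987 rows~ 4.6
```

View pics/b3.png

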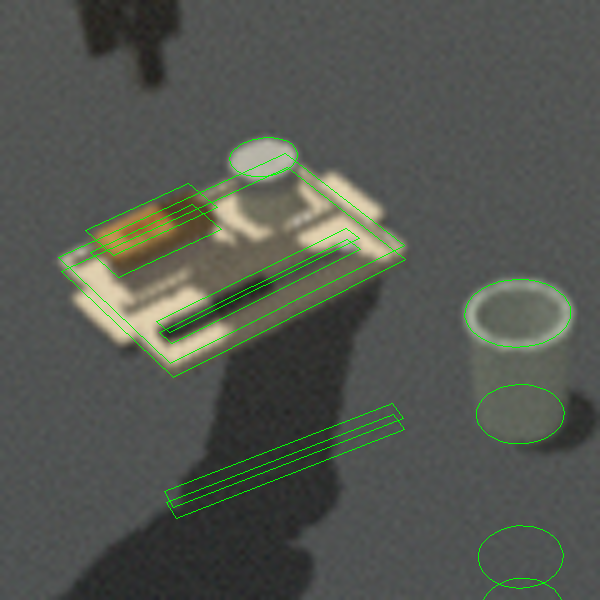

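Brush is standing in the larger bay at (155,225), on its target outline. Next the glass.

Request:
{"fn": "arm_command", "kwargs": {
  "rows": [
    {"tx":0.3025,"ty":-0.374,"tz":0,"ax":0,"ay":0,"az":-0.299},
    {"tx":0.3025,"ty":-0.374,"tz":0,"ax":0,"ay":0,"az":-0.299},
    {"tx":0.3025,"ty":-0.374,"tz":0,"ax":0,"ay":0,"az":-0.299},
    {"tx":0.3025,"ty":-0.374,"tz":0,"ax":0,"ay":0,"az":-0.299},
    {"tx":0.3025,"ty":-0.374,"tz":0,"ax":0,"ay":0,"az":-0.299}
  ],
  "fingers": -1
}}

```text
time: 18.48
tool_pos: [634.6, 154.4, 209.0]
tool_rot: [0.055, 0.999, -0.001, 0.001]
force: [-0.6, -0.1, -0.2]
gripper_width: 0.997
```

Request:
{"fn": "arm_command", "kwargs": {
  "rows": [
    {"tx":0,"ty":0,"tz":0,"ax":0,"ay":0,"az":0},
    {"tx":0,"ty":0,"tz":0,"ax":0,"ay":0,"az":0}
  ]
}}

```text
time: 18.73
tool_pos: [631.9, 159.3, 208.6]
tool_rot: [0.052, 0.999, 0.0, -0.001]
force: [-0.7, -0.2, 0.2]
gripper_width: 1.001
```

```bash
python3 go.py 632.2 158 170 84
```

```text
t 18.73 pos [631.9 159.3 208.6] jaw 84.0 tilt [-0.05 -0.06] F [-0.7 -0.2  0.2] w 1.001 q [-0.31  0.61 -0.01  1.85  0.01  0.68  1.14]
shift [ 0.0005 -0.0022 -0.0643] az 0.0001 rows~ 0.6
```

Request:
{"fn": "arm_command", "kwargs": {
  "rows": [
    {"tx":0.0005,"ty":-0.001,"tz":-0.04,"ax":0,"ay":0,"az":0},
    {"tx":0.0005,"ty":-0.001,"tz":-0.07,"ax":0,"ay":0,"az":0},
    {"tx":0.0005,"ty":-0.001,"tz":-0.07,"ax":0,"ay":0,"az":0},
    {"tx":0.0005,"ty":-0.001,"tz":-0.07,"ax":0,"ay":0,"az":0}
  ]
}}

```text
time: 19.23
tool_pos: [632.9, 158.7, 166.9]
tool_rot: [0.052, 0.999, 0.0, 0.0]
force: [0.0, -0.4, -0.2]
gripper_width: 1.005
```

```bash
python3 go.py 632.2 158 97 84; python3 -c "
from ov import *
draw('side',(250,370,90,210),5,'g1')"
```

```text
t 19.23 pos [632.9 158.7 166.9] jaw 84.0 tilt [-0.02  0.02] F [ 0.  -0.4 -0.2] w 1.005 q [-0.31  0.67 -0.01  1.87  0.01  0.61  1.14]
shift [-0.0012 -0.0012 -0.1165] az -0.0002 rows~ 1.1
```

View pics/g1.png

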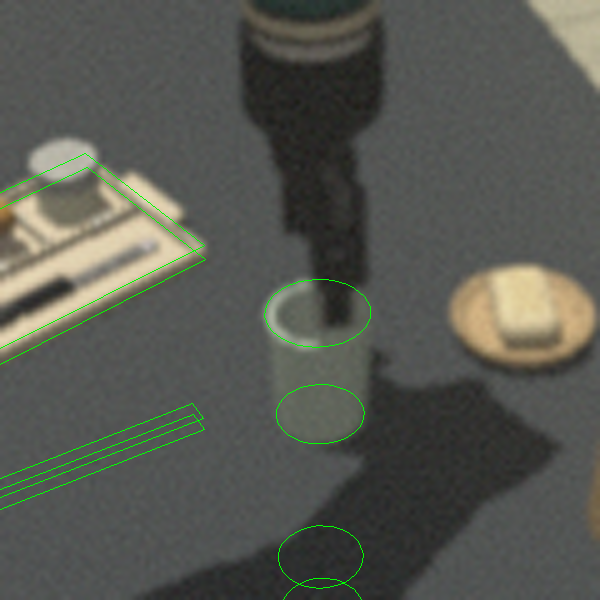

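Request:
{"fn": "arm_command", "kwargs": {
  "rows": [
    {"tx":-0.001,"ty":-0.001,"tz":-0.03,"ax":0,"ay":0,"az":0},
    {"tx":-0.001,"ty":-0.001,"tz":-0.06,"ax":0,"ay":0,"az":0},
    {"tx":-0.001,"ty":-0.001,"tz":-0.09,"ax":0,"ay":0,"az":0},
    {"tx":-0.001,"ty":-0.001,"tz":-0.115,"ax":0,"ay":0,"az":0},
    {"tx":-0.001,"ty":-0.001,"tz":-0.115,"ax":0,"ay":0,"az":0}
  ]
}}

```text
time: 19.9
tool_pos: [631.3, 157.1, 95.7]
tool_rot: [0.053, 0.999, -0.001, -0.002]
force: [-1.2, -0.2, -0.4]
gripper_width: 1.0
```

```bash
python3 go.py 632.2 158 97 84; python3 -c "
from ov import *
draw('side',(250,370,90,210),5,'g2')"
```

```text
t 19.9 pos [631.3 157.1  95.7] jaw 84.0 tilt [ 0.05 -0.18] F [-1.2 -0.2 -0.4] w 1.0 q [-0.31  0.77 -0.01  1.89  0.01  0.49  1.14]
shift [0.0014 0.0014 0.0022] az 0.0003 rows~ 0.0
```

View pics/g2.png

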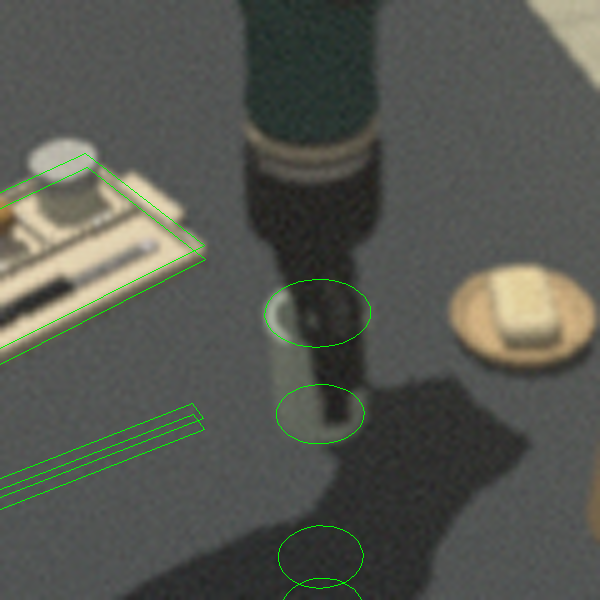

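Request:
{"fn": "arm_command", "kwargs": {
  "rows": [
    {"tx":0,"ty":0,"tz":0,"ax":0,"ay":0,"az":0},
    {"tx":0,"ty":0,"tz":0,"ax":0,"ay":0,"az":0},
    {"tx":0,"ty":0,"tz":0,"ax":0,"ay":0,"az":0},
    {"tx":0,"ty":0,"tz":0,"ax":0,"ay":0,"az":0}
  ],
  "fingers": 1,
  "newtons": 25
}}

```text
time: 20.45
tool_pos: [633.1, 157.8, 98.6]
tool_rot: [0.053, 0.999, 0.0, 0.001]
force: [-0.1, 0.4, 5.3]
gripper_width: 0.71
```

Request:
{"fn": "arm_command", "kwargs": {
  "rows": [
    {"tx":0,"ty":0,"tz":0.01,"ax":0,"ay":0,"az":0},
    {"tx":0,"ty":0,"tz":0.05,"ax":0,"ay":0,"az":0},
    {"tx":0,"ty":0,"tz":0.05,"ax":0,"ay":0,"az":0}
  ]
}}

```text
time: 20.82
tool_pos: [633.1, 157.3, 128.8]
tool_rot: [0.053, 0.999, 0.0, 0.001]
force: [0.6, -0.1, -0.5]
gripper_width: 0.706
```

```bash
python3 go.py 483.6 -307.8 220 84; python3 -c "
from ov import *
draw('side',(250,370,90,210),5,'g3')"
```

```text
t 20.82 pos [633.1 157.3 128.8] jaw 83.9 tilt [-0.03  0.15] F [ 0.6 -0.1 -0.5] w 0.706 q [-0.31  0.72 -0.01  1.88  0.01  0.54  1.14]
shift [-0.2492 -0.7751  0.152 ] az 0.0006 rows~ 8.0
```

View pics/g3.png

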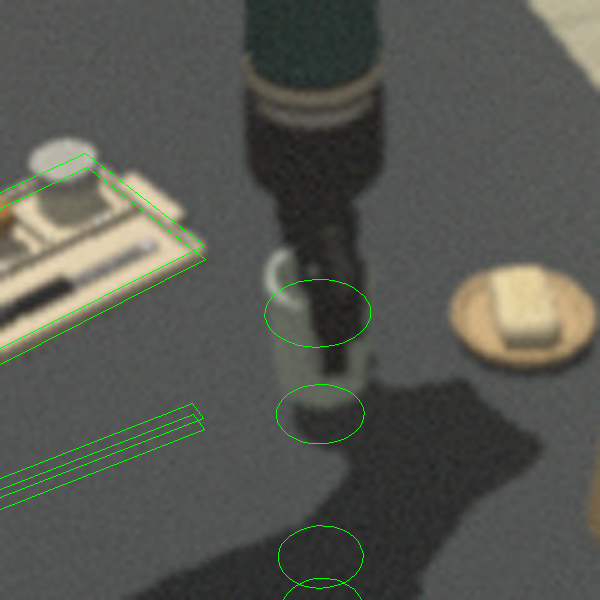

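Glass is off the shelf, upright in the jaws around (320,320). Carrying it to the well.

Request:
{"fn": "arm_command", "kwargs": {
  "rows": [
    {"tx":0,"ty":0,"tz":0.07,"ax":0,"ay":0,"az":0},
    {"tx":-0.1,"ty":-0.31,"tz":0.12,"ax":0,"ay":0,"az":0},
    {"tx":-0.249,"ty":-0.775,"tz":0.12,"ax":0,"ay":0,"az":0},
    {"tx":-0.249,"ty":-0.775,"tz":0.12,"ax":0,"ay":0,"az":0},
    {"tx":-0.249,"ty":-0.775,"tz":0.12,"ax":0,"ay":0,"az":0}
  ]
}}

```text
time: 21.5
tool_pos: [554.7, -81.5, 187.2]
tool_rot: [0.052, 0.999, -0.0, -0.001]
force: [0.7, -1.0, -2.3]
gripper_width: 0.704
```

```bash
python3 go.py 483.6 -307.8 200 84
```

```text
t 21.5 pos [554.7 -81.5 187.2] jaw 84.0 tilt [ 0.01 -0.09] F [ 0.7 -1.  -2.3] w 0.704 q [ 0.09  0.55 -0.04  2.06  0.04  0.53  1.49]
shift [-0.1186 -0.3772  0.0213] az 0.0002 rows~ 3.8
```

Request:
{"fn": "arm_command", "kwargs": {
  "rows": [
    {"tx":-0.1185,"ty":-0.377,"tz":0.01,"ax":0,"ay":0,"az":0},
    {"tx":-0.1185,"ty":-0.377,"tz":0.01,"ax":0,"ay":0,"az":0},
    {"tx":-0.1185,"ty":-0.377,"tz":0.01,"ax":0,"ay":0,"az":0},
    {"tx":-0.1185,"ty":-0.377,"tz":0.01,"ax":0,"ay":0,"az":0},
    {"tx":-0.1185,"ty":-0.377,"tz":0.01,"ax":0,"ay":0,"az":0}
  ]
}}

```text
time: 22.12
tool_pos: [481.6, -311.8, 193.1]
tool_rot: [0.058, 0.998, -0.001, -0.001]
force: [-0.4, 1.5, -1.8]
gripper_width: 0.711
```

Request:
{"fn": "arm_command", "kwargs": {
  "rows": [
    {"tx":0,"ty":0,"tz":-0.05,"ax":0,"ay":0,"az":0},
    {"tx":0,"ty":0,"tz":-0.08,"ax":0,"ay":0,"az":0},
    {"tx":0,"ty":0,"tz":-0.08,"ax":0,"ay":0,"az":0}
  ]
}}

```text
time: 22.5
tool_pos: [484.2, -304.3, 144.2]
tool_rot: [0.052, 0.999, 0.001, -0.002]
force: [0.6, 0.2, -3.0]
gripper_width: 0.705
```

```bash
python3 go.py 483.6 -307.8 120 84
```

```text
t 22.5 pos [ 484.2 -304.3  144.2] jaw 84.1 tilt [-0.15 -0.23] F [ 0.6  0.2 -3. ] w 0.705 q [ 0.53  0.63 -0.06  2.06  0.08  0.46  1.87]
shift [-0.0009 -0.0059 -0.0403] az -0.0006 rows~ 0.4
```

Request:
{"fn": "arm_command", "kwargs": {
  "rows": [
    {"tx":-0.001,"ty":-0.004,"tz":0,"ax":0,"ay":0,"az":0},
    {"tx":-0.001,"ty":-0.004,"tz":-0.03,"ax":0,"ay":0,"az":0},
    {"tx":-0.001,"ty":-0.004,"tz":-0.03,"ax":0,"ay":0,"az":0},
    {"tx":-0.001,"ty":-0.004,"tz":-0.03,"ax":0,"ay":0,"az":0}
  ]
}}

```text
time: 23.0
tool_pos: [484.4, -308.2, 128.0]
tool_rot: [0.053, 0.999, 0.0, -0.0]
force: [0.0, 0.4, -2.1]
gripper_width: 0.706
```

```bash
python3 go.py 483.6 -307.8 102 84; python3 -c "
from ov import *
M['gT']=[circ(483.6,-307.8,62,83),circ(483.6,-307.8,54,3)]
draw('side',(260,400,230,390),5,'g4')
draw('top',(400,540,180,310),5,'g4t')"
```

```text
t 23.0 pos [ 484.4 -308.2  128. ] jaw 84.0 tilt [-0.01 -0.02] F [ 0.   0.4 -2.1] w 0.706 q [ 0.53  0.66 -0.06  2.06  0.09  0.43  1.87]
shift [-0.0013  0.0007 -0.0433] az 0.0004 rows~ 0.4
```

View pics/g4.png

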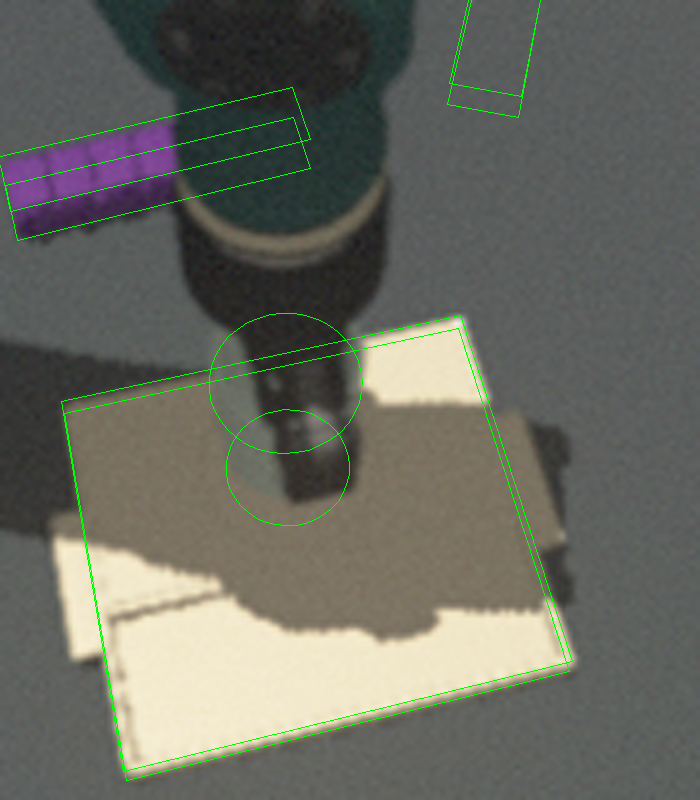

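Request:
{"fn": "arm_command", "kwargs": {
  "rows": [
    {"tx":-0.001,"ty":0.0005,"tz":-0.015,"ax":0,"ay":0,"az":0},
    {"tx":-0.001,"ty":0.0005,"tz":-0.03,"ax":0,"ay":0,"az":0},
    {"tx":-0.001,"ty":0.0005,"tz":-0.04,"ax":0,"ay":0,"az":0},
    {"tx":-0.001,"ty":0.0005,"tz":-0.04,"ax":0,"ay":0,"az":0},
    {"tx":-0.001,"ty":0.0005,"tz":-0.04,"ax":0,"ay":0,"az":0}
  ]
}}

```text
time: 23.72
tool_pos: [483.9, -308.0, 104.1]
tool_rot: [0.053, 0.999, -0.0, 0.0]
force: [0.8, 0.3, -2.4]
gripper_width: 0.708
```

```bash
python3 go.py 483.6 -307.8 101.7 84
```

```text
t 23.73 pos [ 483.9 -308.   104.1] jaw 84.0 tilt [0. 0.] F [ 0.8  0.3 -2.4] w 0.708 q [ 0.53  0.7  -0.05  2.06  0.09  0.38  1.86]
shift [-0.0006  0.0004 -0.004 ] az 0.0004 rows~ 0.0
```

Request:
{"fn": "arm_command", "kwargs": {
  "rows": [
    {"tx":0,"ty":0,"tz":-0.002,"ax":0,"ay":0,"az":0},
    {"tx":0,"ty":0,"tz":-0.004,"ax":0,"ay":0,"az":0},
    {"tx":0,"ty":0,"tz":-0.0045,"ax":0,"ay":0,"az":0},
    {"tx":0,"ty":0,"tz":-0.0045,"ax":0,"ay":0,"az":0}
  ]
}}

```text
time: 24.22
tool_pos: [484.0, -308.1, 101.7]
tool_rot: [0.053, 0.999, -0.0, 0.0]
force: [-0.3, 0.6, 1.0]
gripper_width: 0.705
```

```bash
python3 go.py 483.6 -307.8 101.7 84
```

```text
t 24.23 pos [ 484.  -308.1  101.7] jaw 84.0 tilt [0.01 0.02] F [-0.3  0.6  1. ] w 0.705 q [ 0.53  0.7  -0.05  2.07  0.09  0.38  1.86]
shift [-0.0007  0.0005 -0.    ] az 0.0004 rows~ 0.0
```

Force changed from -2.4 to +1.0 N, so the glass is on the floor. Releasing it.

Request:
{"fn": "arm_command", "kwargs": {
  "rows": [
    {"tx":0,"ty":0,"tz":0,"ax":0,"ay":0,"az":0},
    {"tx":0,"ty":0,"tz":0,"ax":0,"ay":0,"az":0},
    {"tx":0,"ty":0,"tz":0,"ax":0,"ay":0,"az":0},
    {"tx":0,"ty":0,"tz":0.03,"ax":0,"ay":0,"az":0},
    {"tx":0,"ty":0,"tz":0.1,"ax":0,"ay":0,"az":0}
  ],
  "fingers": -1
}}

```text
time: 24.85
tool_pos: [483.0, -307.5, 161.5]
tool_rot: [0.053, 0.999, 0.001, -0.002]
force: [1.1, 0.4, -0.7]
gripper_width: 0.999
```

Request:
{"fn": "arm_command", "kwargs": {
  "rows": [
    {"tx":0,"ty":0,"tz":0.08,"ax":0,"ay":0,"az":0},
    {"tx":0,"ty":0,"tz":0.08,"ax":0,"ay":0,"az":0}
  ]
}}

```text
time: 25.1
tool_pos: [486.1, -309.3, 214.4]
tool_rot: [0.053, 0.999, -0.002, 0.004]
force: [-0.1, -0.3, -0.1]
gripper_width: 0.996
```

```bash
python3 go.py 472.8 -142.9 200 86.7; python3 -c "
from ov import *
M['gT']=[circ(483.6,-307.8,62,83),circ(483.6,-307.8,54,3)]
draw('side',(260,400,230,390),5,'g5')"
```

```text
t 25.1 pos [ 486.1 -309.3  214.4] jaw 83.9 tilt [0.27 0.48] F [-0.1 -0.3 -0.1] w 0.996 q [ 0.55  0.52 -0.08  2.02  0.07  0.59  1.88]
shift [-0.0221  0.2774 -0.0239] az 0.0306 rows~ 2.7
```

View pics/g5.png

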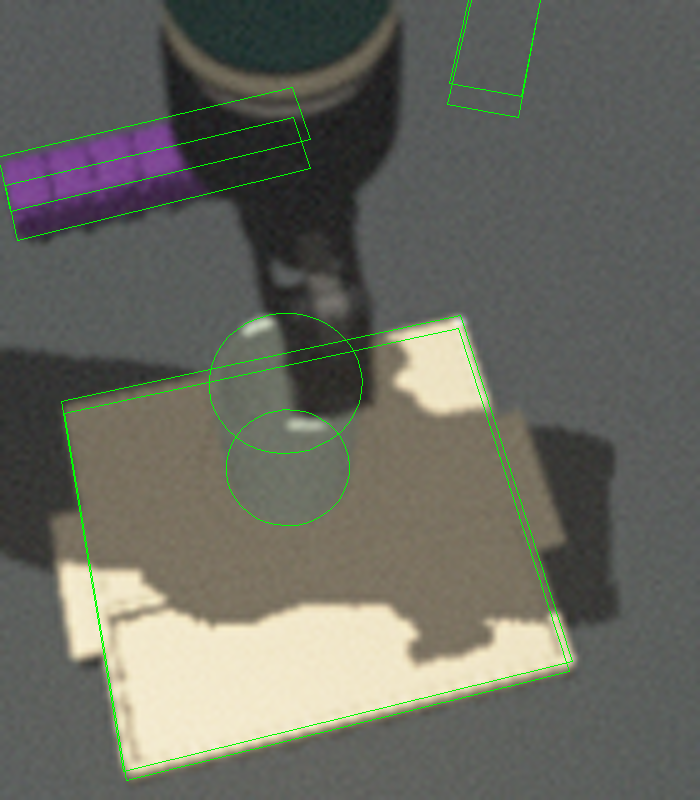

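Glass is in the well on its target outline, rim about (285,380). Now the long pill box.

Request:
{"fn": "arm_command", "kwargs": {
  "rows": [
    {"tx":-0.022,"ty":0.277,"tz":-0.02,"ax":0,"ay":0,"az":0.0305},
    {"tx":-0.022,"ty":0.277,"tz":-0.02,"ax":0,"ay":0,"az":0.0305},
    {"tx":-0.022,"ty":0.277,"tz":-0.02,"ax":0,"ay":0,"az":0.0305},
    {"tx":-0.022,"ty":0.277,"tz":-0.06,"ax":0,"ay":0,"az":0.0305},
    {"tx":-0.022,"ty":0.277,"tz":-0.1,"ax":0,"ay":0,"az":0.0305}
  ],
  "fingers": -0.3
}}

```text
time: 25.78
tool_pos: [470.2, -140.6, 148.6]
tool_rot: [0.028, 1.0, 0.0, -0.0]
force: [-1.2, -0.3, -0.5]
gripper_width: 0.65
```

Request:
{"fn": "arm_command", "kwargs": {
  "rows": [
    {"tx":0,"ty":0,"tz":0,"ax":0,"ay":0,"az":0},
    {"tx":0,"ty":0,"tz":0,"ax":0,"ay":0,"az":0}
  ]
}}

```text
time: 26.02
tool_pos: [470.5, -142.0, 149.5]
tool_rot: [0.029, 1.0, 0.0, -0.0]
force: [0.3, 0.2, -0.1]
gripper_width: 0.65
```

```bash
python3 go.py 472.8 -142.9 110 86.7
```

```text
t 26.02 pos [ 470.5 -142.   149.5] jaw 86.7 tilt [-0.   -0.03] F [ 0.3  0.2 -0.1] w 0.65 q [ 0.24  0.56 -0.06  2.23  0.09  0.35  1.62]
shift [ 0.0038 -0.0016 -0.0659] az 0.0001 rows~ 0.6
```

Request:
{"fn": "arm_command", "kwargs": {
  "rows": [
    {"tx":0.0035,"ty":-0.0015,"tz":-0.04,"ax":0,"ay":0,"az":0},
    {"tx":0.0035,"ty":-0.0015,"tz":-0.07,"ax":0,"ay":0,"az":0},
    {"tx":0.0035,"ty":-0.0015,"tz":-0.07,"ax":0,"ay":0,"az":0},
    {"tx":0.0035,"ty":-0.0015,"tz":-0.07,"ax":0,"ay":0,"az":0}
  ]
}}

```text
time: 26.52
tool_pos: [473.2, -143.0, 108.3]
tool_rot: [0.029, 1.0, -0.0, 0.001]
force: [0.1, 0.4, -0.5]
gripper_width: 0.648
```

```bash
python3 go.py 472.8 -142.9 85.5 86.7; python3 -c "
from ov import *
draw('side',(240,360,190,310),5,'l1')"
```

```text
t 26.52 pos [ 473.2 -143.   108.3] jaw 86.7 tilt [0.02 0.08] F [ 0.1  0.4 -0.5] w 0.648 q [ 0.23  0.64 -0.04  2.24  0.1   0.26  1.61]
shift [-0.0006  0.0001 -0.038 ] az 0.0001 rows~ 0.4
```

View pics/l1.png

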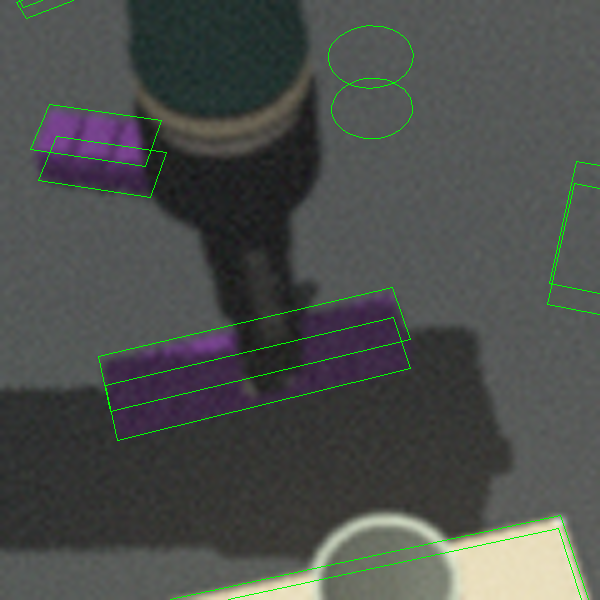

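Fingers straddle the centre of the box at about (265,340). Going down and gripping.

Request:
{"fn": "arm_command", "kwargs": {
  "rows": [
    {"tx":0,"ty":0,"tz":-0.02,"ax":0,"ay":0,"az":0},
    {"tx":0,"ty":0,"tz":-0.038,"ax":0,"ay":0,"az":0},
    {"tx":0,"ty":0,"tz":-0.038,"ax":0,"ay":0,"az":0},
    {"tx":0,"ty":0,"tz":-0.038,"ax":0,"ay":0,"az":0}
  ]
}}

```text
time: 27.08
tool_pos: [472.6, -142.7, 84.4]
tool_rot: [0.029, 1.0, 0.0, -0.0]
force: [0.2, -0.1, -0.7]
gripper_width: 0.648
```

Request:
{"fn": "arm_command", "kwargs": {
  "rows": [
    {"tx":0,"ty":0,"tz":0,"ax":0,"ay":0,"az":0},
    {"tx":0,"ty":0,"tz":0,"ax":0,"ay":0,"az":0},
    {"tx":0,"ty":0,"tz":0,"ax":0,"ay":0,"az":0},
    {"tx":0,"ty":0,"tz":0,"ax":0,"ay":0,"az":0},
    {"tx":0,"ty":0,"tz":0,"ax":0,"ay":0,"az":0}
  ],
  "fingers": 1,
  "newtons": 30
}}

```text
time: 27.7
tool_pos: [472.9, -142.8, 84.9]
tool_rot: [0.029, 1.0, -0.0, 0.0]
force: [-0.7, -0.0, 6.2]
gripper_width: 0.37
```

```bash
python3 go.py 475.6 -386.6 85.5 84
```

```text
t 27.7 pos [ 472.9 -142.8   84.9] jaw 86.7 tilt [0.01 0.03] F [-0.7 -0.   6.2] w 0.37 q [ 0.23  0.69 -0.03  2.25  0.11  0.21  1.61]
shift [ 0.0045 -0.4064  0.001 ] az -0.0301 rows~ 3.9
```

Request:
{"fn": "arm_command", "kwargs": {
  "rows": [
    {"tx":0,"ty":0,"tz":0.08,"ax":0,"ay":0,"az":0},
    {"tx":0,"ty":0,"tz":0.18,"ax":0,"ay":0,"az":0},
    {"tx":0,"ty":0,"tz":0.22,"ax":0,"ay":0,"az":0},
    {"tx":0,"ty":0,"tz":0.22,"ax":0,"ay":0,"az":0}
  ]
}}

```text
time: 28.2
tool_pos: [473.5, -143.0, 218.1]
tool_rot: [0.029, 1.0, -0.0, 0.002]
force: [0.5, 0.1, -1.3]
gripper_width: 0.366
```

```bash
python3 go.py 475 -392.6 210 84
```

```text
t 28.2 pos [ 473.5 -143.   218.1] jaw 86.7 tilt [0.05 0.23] F [ 0.5  0.1 -1.3] w 0.366 q [ 0.27  0.44 -0.09  2.19  0.07  0.51  1.64]
shift [ 0.0024 -0.416  -0.0136] az -0.03 rows~ 4.0
```

Request:
{"fn": "arm_command", "kwargs": {
  "rows": [
    {"tx":0.0025,"ty":-0.416,"tz":0,"ax":0,"ay":0,"az":-0.03},
    {"tx":0.0025,"ty":-0.416,"tz":0,"ax":0,"ay":0,"az":-0.03},
    {"tx":0.0025,"ty":-0.416,"tz":0,"ax":0,"ay":0,"az":-0.03},
    {"tx":0.0025,"ty":-0.416,"tz":0,"ax":0,"ay":0,"az":-0.03},
    {"tx":0.0025,"ty":-0.416,"tz":0,"ax":0,"ay":0,"az":-0.03}
  ]
}}

```text
time: 28.82
tool_pos: [471.5, -399.3, 214.3]
tool_rot: [0.057, 0.998, -0.002, -0.001]
force: [-0.3, 0.8, -0.4]
gripper_width: 0.362
```

Request:
{"fn": "arm_command", "kwargs": {
  "rows": [
    {"tx":0,"ty":0,"tz":0,"ax":0,"ay":0,"az":0},
    {"tx":0,"ty":0,"tz":0,"ax":0,"ay":0,"az":0}
  ]
}}

```text
time: 29.08
tool_pos: [474.3, -389.9, 215.4]
tool_rot: [0.051, 0.999, 0.001, -0.001]
force: [-0.1, 0.3, -1.2]
gripper_width: 0.362
```

```bash
python3 go.py 475 -392.6 135 84
```

```text
t 29.07 pos [ 474.3 -389.9  215.4] jaw 84.2 tilt [-0.15 -0.1 ] F [-0.1  0.3 -1.2] w 0.362 q [ 0.67  0.56 -0.08  1.93  0.07  0.66  2.01]
shift [ 0.0011 -0.0045 -0.134 ] az -0.0019 rows~ 1.3
```

Request:
{"fn": "arm_command", "kwargs": {
  "rows": [
    {"tx":0.001,"ty":-0.003,"tz":-0.04,"ax":0,"ay":0,"az":0},
    {"tx":0.001,"ty":-0.003,"tz":-0.1,"ax":0,"ay":0,"az":0},
    {"tx":0.001,"ty":-0.003,"tz":-0.165,"ax":0,"ay":0,"az":0},
    {"tx":0.001,"ty":-0.003,"tz":-0.165,"ax":0,"ay":0,"az":0},
    {"tx":0.001,"ty":-0.003,"tz":-0.165,"ax":0,"ay":0,"az":0}
  ]
}}

```text
time: 29.7
tool_pos: [475.7, -393.5, 118.6]
tool_rot: [0.051, 0.999, -0.0, 0.001]
force: [-0.3, 0.1, -0.9]
gripper_width: 0.364
```

```bash
python3 go.py 475 -392.6 88 84; python3 -c "
from ov import *
M['gT']=[circ(483.6,-307.8,62,83),circ(483.6,-307.8,54,3)];M['lT']=box(475,-392.6,-6,147,32,3,29)
draw('side',(250,390,240,390),5,'l2')"
```

```text
t 29.7 pos [ 475.7 -393.5  118.6] jaw 84.1 tilt [0.02 0.06] F [-0.3  0.1 -0.9] w 0.364 q [ 0.66  0.71 -0.07  1.96  0.09  0.47  2.  ]
shift [-0.0012  0.0015 -0.0509] az -0.0011 rows~ 0.5
```

View pics/l2.png

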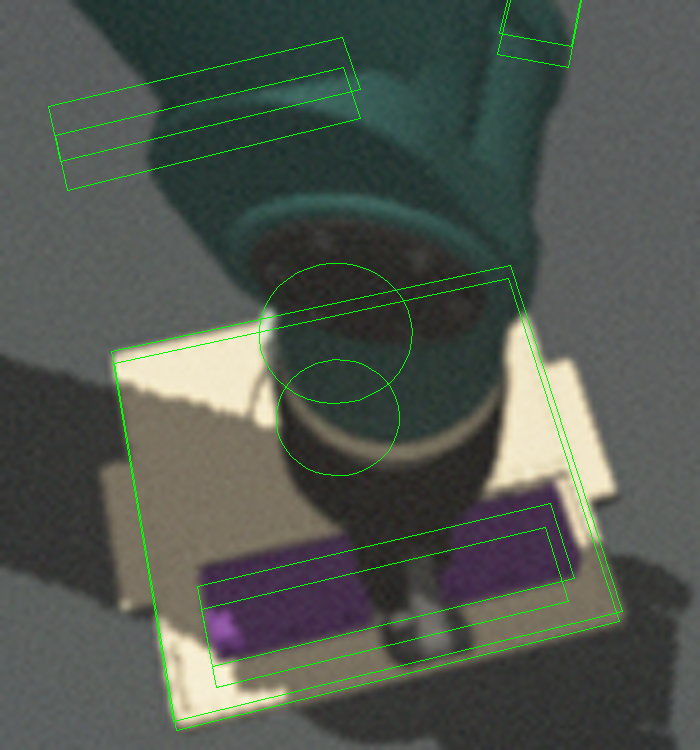

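```bash
python3 -c "
from ov import *
M['gT']=[circ(483.6,-307.8,62,83)];M['lT']=box(475,-392.6,-6,147,32,3,29)
M['body']=box(475.7,-393.5,-6,76,85,118,119)
draw('top',(400,540,180,310),5,'l2t')"
```

```text
(no output)
```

View pics/l2t.png

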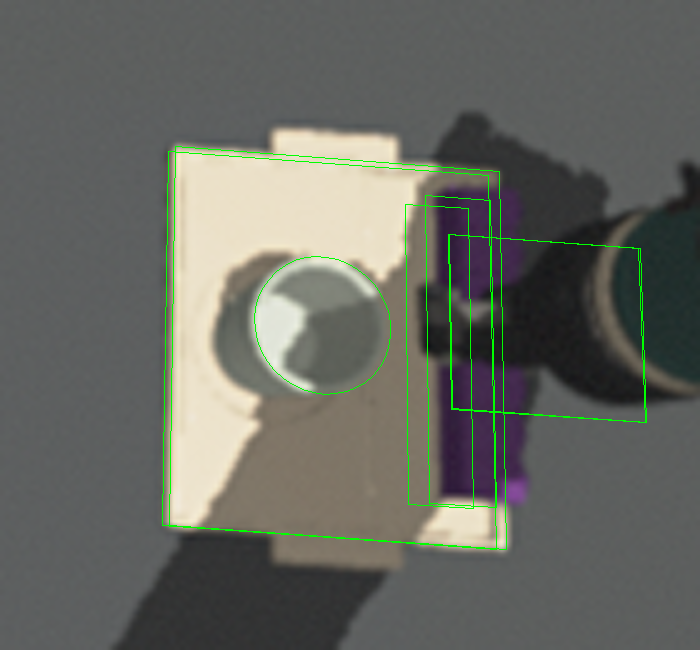

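Glass is on target from above, at (322,325), and clear of the gripper. Lowering the box.

Request:
{"fn": "arm_command", "kwargs": {
  "rows": [
    {"tx":-0.001,"ty":0,"tz":-0.015,"ax":0,"ay":0,"az":0},
    {"tx":-0.001,"ty":0,"tz":-0.03,"ax":0,"ay":0,"az":0},
    {"tx":-0.001,"ty":0,"tz":-0.045,"ax":0,"ay":0,"az":0},
    {"tx":-0.001,"ty":0,"tz":-0.045,"ax":0,"ay":0,"az":0},
    {"tx":-0.001,"ty":0,"tz":-0.045,"ax":0,"ay":0,"az":0}
  ]
}}

```text
time: 30.42
tool_pos: [474.2, -394.1, 90.4]
tool_rot: [0.052, 0.999, 0.0, -0.0]
force: [0.1, 0.5, -1.8]
gripper_width: 0.365
```

```bash
python3 go.py 475 -392.6 87.9 84
```

```text
t 30.43 pos [ 474.2 -394.1   90.4] jaw 84.0 tilt [-0.01 -0.01] F [ 0.1  0.5 -1.8] w 0.365 q [ 0.66  0.75 -0.06  1.97  0.1   0.43  1.99]
shift [ 0.0013  0.0025 -0.0042] az -0.0001 rows~ 0.0
```

Request:
{"fn": "arm_command", "kwargs": {
  "rows": [
    {"tx":0.001,"ty":0.0025,"tz":-0.002,"ax":0,"ay":0,"az":0},
    {"tx":0.001,"ty":0.0025,"tz":-0.0045,"ax":0,"ay":0,"az":0},
    {"tx":0.001,"ty":0.0025,"tz":-0.0045,"ax":0,"ay":0,"az":0},
    {"tx":0.001,"ty":0.0025,"tz":-0.0045,"ax":0,"ay":0,"az":0}
  ]
}}

```text
time: 30.92
tool_pos: [474.9, -392.7, 88.0]
tool_rot: [0.052, 0.999, -0.0, 0.0]
force: [0.6, 1.2, -1.2]
gripper_width: 0.365
```

```bash
python3 go.py 475 -392.6 87.9 84
```

```text
t 30.93 pos [ 474.9 -392.7   88. ] jaw 84.0 tilt [0.01 0.01] F [ 0.6  1.2 -1.2] w 0.365 q [ 0.66  0.75 -0.06  1.97  0.1   0.42  1.99]
shift [ 0.0002  0.0001 -0.0002] az -0.0001 rows~ 0.0
```

Request:
{"fn": "arm_command", "kwargs": {
  "rows": [
    {"tx":0,"ty":0,"tz":-0.001,"ax":0,"ay":0,"az":0},
    {"tx":0,"ty":0,"tz":-0.001,"ax":0,"ay":0,"az":0}
  ]
}}

```text
time: 31.18
tool_pos: [474.9, -392.7, 88.0]
tool_rot: [0.052, 0.999, -0.0, 0.0]
force: [-1.3, 1.0, 4.4]
gripper_width: 0.368
```

Request:
{"fn": "arm_command", "kwargs": {
  "rows": [
    {"tx":0,"ty":0,"tz":0,"ax":0,"ay":0,"az":0},
    {"tx":0,"ty":0,"tz":0,"ax":0,"ay":0,"az":0},
    {"tx":0,"ty":0,"tz":0.02,"ax":0,"ay":0,"az":0},
    {"tx":0,"ty":0,"tz":0.1,"ax":0,"ay":0,"az":0},
    {"tx":0,"ty":0,"tz":0.2,"ax":0,"ay":0,"az":0}
  ],
  "fingers": 0
}}

```text
time: 31.8
tool_pos: [474.2, -391.6, 207.8]
tool_rot: [0.052, 0.999, 0.001, -0.001]
force: [0.8, 0.1, 0.0]
gripper_width: 0.501
```

Request:
{"fn": "arm_command", "kwargs": {
  "rows": [
    {"tx":-0.15,"ty":-0.02,"tz":0.15,"ax":0,"ay":0,"az":0},
    {"tx":-0.15,"ty":-0.02,"tz":0.3,"ax":0,"ay":0,"az":0},
    {"tx":-0.15,"ty":-0.02,"tz":0.3,"ax":0,"ay":0,"az":0},
    {"tx":-0.15,"ty":-0.02,"tz":0.3,"ax":0,"ay":0,"az":0},
    {"tx":-0.15,"ty":-0.02,"tz":0.3,"ax":0,"ay":0,"az":0}
  ]
}}

```text
time: 32.42
tool_pos: [384.8, -404.6, 388.6]
tool_rot: [0.053, 0.999, -0.001, 0.001]
force: [-0.2, -0.5, -0.7]
gripper_width: 0.501
```

```bash
python3 -c "
from ov import *
for k in('glass','jar','file','brush','long'):M.pop(k)
M['g']=[circ(483.6,-307.8,62,83),circ(483.6,-307.8,54,3)];M['l']=box(475,-392.6,-6,147,32,3,29)
M['b']=box(451,382.9,20.8,80,36,19,37);M['j']=[circ(535.2,414.9,46,45)];M['f']=box(508.9,327.2,20.8,150,15,3,12)
draw('side',(210,410,110,390),2.1,'e1')
draw('top',(120,520,110,310),2,'e1t')
draw('top',(120,250,185,305),5,'e1n')
print(state()['tool_pos'])"
```

```text
[ 384.87071505 -403.40513305  385.16952527]
```

View pics/e1.png

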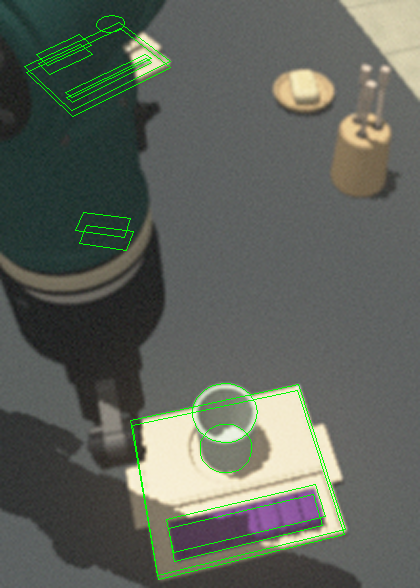

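View pics/e1t.png

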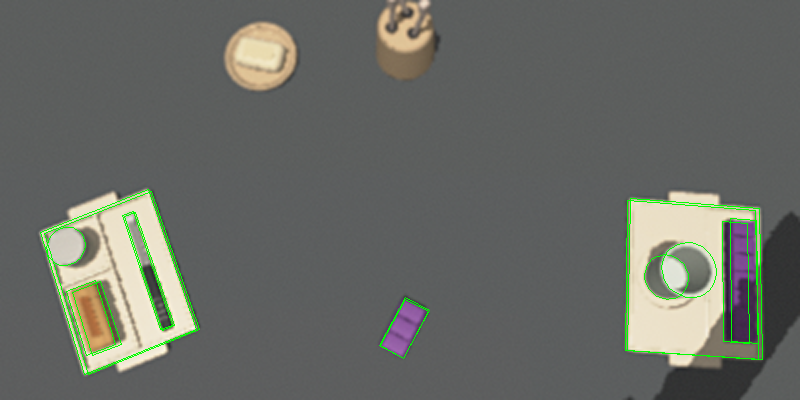

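View pics/e1n.png

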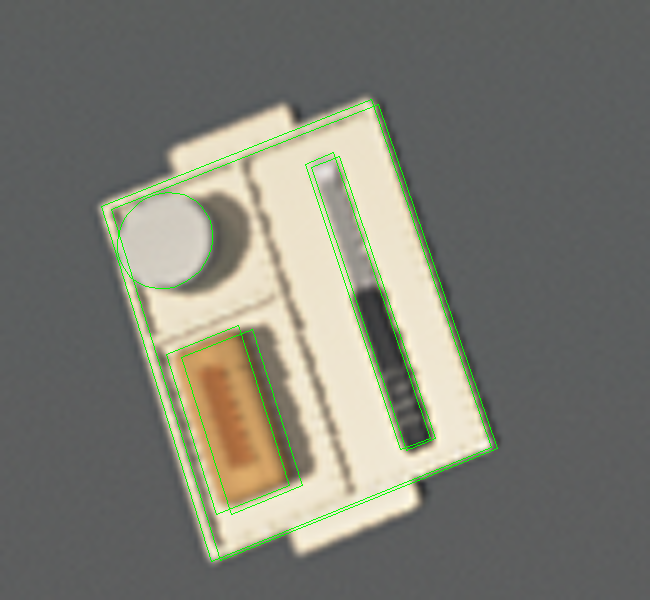

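All five things sit on their target outlines in both trays, and the short box is unmoved. I'll let the arm settle, then hand in.

Request:
{"fn": "arm_command", "kwargs": {
  "rows": [
    {"tx":0,"ty":0,"tz":0,"ax":0,"ay":0,"az":0},
    {"tx":0,"ty":0,"tz":0,"ax":0,"ay":0,"az":0},
    {"tx":0,"ty":0,"tz":0,"ax":0,"ay":0,"az":0},
    {"tx":0,"ty":0,"tz":0,"ax":0,"ay":0,"az":0}
  ]
}}

```text
time: 33.08
tool_pos: [384.9, -404.6, 387.1]
tool_rot: [0.052, 0.999, 0.0, -0.0]
force: [0.5, 0.2, -0.0]
gripper_width: 0.498
```

```bash
python3 -c "
from h import *
print(close_job())"
```

```text
the job is handed in; nothing more can be done
None
```

All five things are in their bays and released: the file, jar and brush on the nail tray, and the glass and long pill box on the medicine tray. The job was handed in at about 33 s; it reports no verdict.

- **Positions:** in the last top picture every outline lay on its target to within a few millimetres. The side view agreed for the glass and the long box. In that view the arm hid the nail tray, where earlier side pictures, taken just after each release, had looked right.
- **Long pill box:** I set it about 6 mm off the centre of its bay, away from the glass, to leave room for the gripper. The tolerance is 16 mm.
- **Nail file:** it lies about 4 mm off the centre line of its bay.
- **Bystanders:** the short pill box still matched its starting outline in the last top picture. The toothbrush stand and soap dish look undisturbed; I did not measure them against the start.
- **Seating:** the contact force confirmed that the glass, jar and long box were on the floor before release. For the brush and file I relied on height and the pictures.

No check failed.

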